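Pack away the pastry cutters, cover on and clamped

ROBOT

A 6-joint arm with a two-finger parallel gripper is mounted at the origin on the work surface. World frame = base frame: x ahead of the robot, y to its left, z up, the work surface at z = 0. Lengths are in m, angles in rad, forces in N, time in s.
With the tool pointing down it reaches from about 0.325 to 0.775 m from the base axis. Payload 5.5 kg.
Tool frame: the origin (TCP) lies midway between the tips of the shut fingers; the grasp point (between the pads) lies 19 mm behind it (ctrl.hold_point_z is the distance from the TCP to the grasp point, in m); z points along the fingers, x is the direction in which the jaws open and shut, and the axes are right-handed (so a half turn about z gives the same grasp; the last joint's range is limited). The gripper opens to 88 mm and grips with 3 to 60 N. Pads are 20 mm wide; open, the fingers measure 115 mm over their backs; the gripper's body (75 mm by 178 mm) begins 61 mm behind the grasp point.
Start: joints at [1.129, 0.091, 1.231, -0, 1.82, -0.057], TCP at [0.225, 0.556, 0.223] pointing down, gripper open.
Joint ranges: [-2.87, 2.87], [-0.86, 2.18], [0.17, 2.46], [-1.51, 4.65], [0.06, 2.69], [-2.65, 2.65]. Speed limits (rad/s): [2.57, 2.57, 3.01, 3.14, 3.14, 3.14].

INTERFACE

Orientations are given as a unit quaternion [x, y, z, w].
In Python, from cell import telemetry, viewer, hand_in, look_for, ctrl gives the robot as it stands. The module is installed in compiled form; this text tells all that it offers.
- The arm moves only by the tool move_arm, never from a script. Its argument "motion" is a list of rows, each an object with "delta_rot": the turn, a rotation vector about the world's x, y, z in degrees, a list of three; "travel": the shift along the world's x, y, z in mm, a list of three; "grip": the finger opening in mm, from 0 to 87.8. A call has 1 to 12 rows; each row is the pose to reach, as a shift and turn from the pose commanded when the call began; what a row does not reach only later rows make up. A row lasts 1/12 s, in which the tool goes at most 41.7 mm and 7.16 degrees, less where a joint would pass 70% of its speed; a pose out of reach is approached as far as the arm can. A call with a gripper value outside its range is refused whole. The fingers move at their own pace and stop on an object; "force" is the grip in N (left out, the last holds). Time passes only in rows, so rows that repeat a pose let the fingers close. It gives the time, the measured TCP pose, the force and the opening at its end, in the units of the state.
- telemetry.observe(): the state, without advancing time (a new reading comes with each control period).
- viewer.grab_frame(name): name is "scene" or "top" or "wrist"; returns the picture (420x560x3 uint8, red, green, blue); there is no depth.
- viewer.camera_params(name): a dict with "K" (3x3 intrinsics, pixels), "T" (4x4, takes a point from camera to world coordinates). Camera axes: x right, y up, looking along -z (the intrinsics and any distortion apply to the point x, -y, -z); pixel columns grow to the right and rows downward; lengths in m; the calibration is good to about 2 mm. The wrist camera is an equidistant fisheye: a pixel r from the principal point sees the ray r / f radians off the axis. A picture is of the moment at which its call begins: read the wrist's pose just before it. camera_params takes no time and is no camera call; for the wrist camera it gives the pose at the moment of the call.
- hand_in(): hands the job in, once; it reports no verdict.
Trained networks look in the newest picture that a camera, given by its name, has taken for a name from the list of things; names that differ only in an ending like _2 or _b are one class to them, and where a whole thing is asked for, a point or a joint stands for the part that bears it (a point fixed in the world has none). Each returns a list of dicts, best first, with "confidence" (0 to 1); they miss things now and then, are a little off and sometimes report something else, mostly with a low value. They report only what shows in the picture. A call takes as long as a camera call. They do not tell look-alikes from the thing itself.
- look_for(camera, name): "location" ([x, y, z] in m, in the coordinates of the camera as it stood for that picture, good to about 4 mm: the middle of the surface that is visible of it).
The state is a dict: "time": time; "joint_pos": joint angles; "qd": joint speeds; "tau": joint torques, N m; "tool_pos": TCP position; "ee_rot": TCP orientation; "force": force on the tool from outside, world axes, zero at the start; "wrist_torque": the same for the moment, N m; "finger_gap": opening from 0.0 (shut) to 1.0 (fully open).
Only numpy, scipy, OpenCV 4.12 (cv2) and the standard library are available. Lean on these libraries where they do the work, as an engineer would, in place of code of your own. Each camera call takes 0.05 s, during which the arm holds its last target.

TASK

Put the pastry cutters away: set every cutter on the table down flat in a pocket of its own shape in the wooden tray, grip upwards, then put the metal cover over them so that it sits level and right down on the tray, and swing both clamps fully down onto it. Do not tip or shove the jar and the bowl that stand among the cutters.

Things in the scene. Friction and masses are not known exactly. Their poses are not given: they have to be found in the camera images.
- tray: Storage tray fixed to the table: base plate 180 x 252 x 8 mm, on it a wooden block 157 (x) x 200 (y) mm, top at 24 mm, with five pockets. At each y end (y = +/-119 mm) a steel post 36 (x) x 10 (y) mm, 76 mm high, with a swing clamp. Origin: centre of the base's underside; z up, y along the long side. The cover's rim sits on the bare 8 mm high ledge round the block.
- cover: Loose aluminium cover, open below: 173 (x) x 216 (y) x 64 mm outside, walls 4 mm; fits round the block with 4 mm to spare each side, 5 mm to the posts. Bar handle on the roof along y: 16 mm thick, 90 long, grip part 74 to 92 mm above the origin. Origin: centre of the open rim, z up. Seated: origin 8 mm above the tray's, axes parallel (either way round), roof 72 mm above the table. About 0.4 kg.
- clamp_a_hinge (a point): Hinge axis of the clamp at the tray's +y end: 122 mm from the tray's centre, 77.5 mm above the table; the axis is parallel to the tray's x.
- clamp_b_hinge (a point): The same for the clamp at the tray's -y end.
- clamp_a_tip (a point): Free end of clamp a's arm, 70 mm from its hinge. The arm is a flat steel bar 24 mm wide (along x), 8 mm thick, centred on the line from hinge to tip.
- clamp_b_tip (a point): The same for clamp b.
- clamp_a (a joint): Angle of clamp a (rad). 0 = down: arm level, pointing inwards, 1.5 mm above the seated cover's roof; 1.57 = straight up; more = leaning outwards (it starts at 1.65 to 2.0; 2.1 is the stop). Stiff hinge: it stays where it is left and takes about 1.5 N at the tip to turn. An unseated cover keeps it from going down.
- clamp_b (a joint): The same for clamp b.
- round1: Round steel pastry cutter, 62 mm in diameter, 24 mm high. On top in the middle a square wooden grip 24 x 24 mm, sides parallel to the body's x and y axes, 24 to 50 mm above the origin. Total height 50 mm, mass 160 g. Origin: centre of the underside, z up. May be absent.
- round2: Round steel pastry cutter, 62 mm in diameter, 24 mm high. On top in the middle a square wooden grip 24 x 24 mm, sides parallel to the body's x and y axes, 24 to 50 mm above the origin. Total height 50 mm, mass 160 g. Origin: centre of the underside, z up. May be absent.
- square1: Square steel pastry cutter, 52 x 52 mm, 24 mm high. On top in the middle a square wooden grip 24 x 24 mm, sides parallel to the body's x and y axes, 24 to 50 mm above the origin. Total height 50 mm, mass 160 g. Origin: centre of the underside, z up. May be absent.
- square2: Square steel pastry cutter, 52 x 52 mm, 24 mm high. On top in the middle a square wooden grip 24 x 24 mm, sides parallel to the body's x and y axes, 24 to 50 mm above the origin. Total height 50 mm, mass 160 g. Origin: centre of the underside, z up. May be absent.
- oblong: Oblong steel pastry cutter, 92 (x) x 40 (y) mm, 24 mm high. On top in the middle a square wooden grip 24 x 24 mm, sides parallel to the body's x and y axes, 24 to 50 mm above the origin. Total height 50 mm, mass 160 g. Origin: centre of the underside, z up. May be absent.
- pocket_round1 (a point): Round pocket of the tray, 68 mm in diameter; takes either round cutter. Point: centre of the pocket's floor, 10 mm above the table; axes parallel to the tray's. The pocket is 14 mm deep (mouth 24 mm above the table), so a seated cutter's origin lies on this point and its grip's top is 60 mm above the table.
- pocket_round2 (a point): Round pocket of the tray, 68 mm in diameter; takes either round cutter. Point: centre of the pocket's floor, 10 mm above the table; axes parallel to the tray's. The pocket is 14 mm deep (mouth 24 mm above the table), so a seated cutter's origin lies on this point and its grip's top is 60 mm above the table.
- pocket_square1 (a point): Square pocket, 58 x 58 mm, sides parallel to the tray's axes; takes either square cutter. Point: centre of the pocket's floor, 10 mm above the table; axes parallel to the tray's. The pocket is 14 mm deep (mouth 24 mm above the table), so a seated cutter's origin lies on this point and its grip's top is 60 mm above the table.
- pocket_square2 (a point): Square pocket, 58 x 58 mm, sides parallel to the tray's axes; takes either square cutter. Point: centre of the pocket's floor, 10 mm above the table; axes parallel to the tray's. The pocket is 14 mm deep (mouth 24 mm above the table), so a seated cutter's origin lies on this point and its grip's top is 60 mm above the table.
- pocket_oblong (a point): Oblong pocket, 98 (x) x 46 (y) mm; takes the oblong cutter, either way round. Point: centre of the pocket's floor, 10 mm above the table; axes parallel to the tray's. The pocket is 14 mm deep (mouth 24 mm above the table), so a seated cutter's origin lies on this point and its grip's top is 60 mm above the table.
- jar: Bystander: amber glass jar with a steel cap, 60 mm in diameter, 46 mm high, among the cutters. Origin: centre of the underside.
- bowl: Bystander: small white ceramic bowl, 72 mm across, 32 mm high, among the cutters. Origin: centre of the underside.
There are look-alikes about, which are no part of the job. What is shaped like the square1 but blue is not meant. What is shaped like the oblong but pink is not meant.

How it is judged:
On the way, in this order (a step that is already met when the one before it is completed fails the run):
1. every cutter present sits flat in a pocket of its own shape (((horizontal distance between round1 and pocket_round1 below 0.007 m and z of round1 in the frame of pocket_round1 below 0.004 m and angle between round1's own z axis and vertical below 0.08 rad) or (horizontal distance between round1 and pocket_round2 below 0.007 m and z of round1 in the frame of pocket_round2 below 0.004 m and angle between round1's own z axis and vertical below 0.08 rad)) and ((horizontal distance between round2 and pocket_round1 below 0.007 m and z of round2 in the frame of pocket_round1 below 0.004 m and angle between round2's own z axis and vertical below 0.08 rad) or (horizontal distance between round2 and pocket_round2 below 0.007 m and z of round2 in the frame of pocket_round2 below 0.004 m and angle between round2's own z axis and vertical below 0.08 rad)) and ((horizontal distance between square1 and pocket_square1 below 0.007 m and z of square1 in the frame of pocket_square1 below 0.004 m and angle between square1's own z axis and vertical below 0.08 rad) or (horizontal distance between square1 and pocket_square2 below 0.007 m and z of square1 in the frame of pocket_square2 below 0.004 m and angle between square1's own z axis and vertical below 0.08 rad)) and ((horizontal distance between square2 and pocket_square1 below 0.007 m and z of square2 in the frame of pocket_square1 below 0.004 m and angle between square2's own z axis and vertical below 0.08 rad) or (horizontal distance between square2 and pocket_square2 below 0.007 m and z of square2 in the frame of pocket_square2 below 0.004 m and angle between square2's own z axis and vertical below 0.08 rad)) and horizontal distance between oblong and pocket_oblong below 0.007 m and z of oblong in the frame of pocket_oblong below 0.004 m and angle between oblong's own z axis and vertical below 0.08 rad), for 0.2 s.
2. the cover sits level, right down on the tray over the cutters (all of step 1 and z of cover in the frame of tray below 0.0115 m and angle between cover's own z axis and vertical below 0.03 rad and horizontal distance between cover and tray below 0.009 m), for 0.2 s.
3. both clamps are down on the cover (all of step 2 and value of joint each of clamp_a, clamp_b below 0.09 rad), for 0.2 s.
At the end, for the whole second after the job is handed in: Each cutter sits in a pocket of its shape (7 mm from its centre, 4 mm from its floor, tilt under 0.08 rad); the cover is seated (origin under 11.5 mm above the tray's, within 9 mm sideways, tilt under 0.03 rad), at rest; both clamps under 0.09 rad (all of step 3 and linear speed of cover below 0.02 m/s); the robot touches nothing.
It fails at once if the glass jar is tipped over or shoved more than 6 cm (angle between jar's own z axis and vertical above 0.6 rad or distance of jar from where it was at the start of the episode above 0.06 m).
It fails at once if the ceramic bowl is tipped over or shoved more than 6 cm (angle between bowl's own z axis and vertical above 0.6 rad or distance of bowl from where it was at the start of the episode above 0.06 m).
Of round1, round2, square1, square2, oblong only 3 to 5 are there at a start; the rules pass over those that are not, and their reading is None.
At some moment in a run one of round1, round2, square1, square2, oblong, cover may be knocked a few centimetres aside while the robot is not near it.
Once in a run the grip may slacken for a moment while it holds something.
It also fails if it takes over 210 s, if anything falls off the work surface, if the arm or the gripper's body presses on something with over 40 N, if the wrist force passes 120 N, or if a joint passes its speed limit or range.

## Working session

There is one attempt and no reset: what is moved stays moved. The work goes in short steps, Python scripts to look and compute and a tool call to move; the robot and the scene stay as the last step left them, time stands still between calls to the robot, and variables do not carry over. Pictures are saved under pics/ and viewed, and the job is handed in when it is done.

Besides the shell and the picture viewer there is one more tool, called after "Emit:" by a JSON object that holds its "fn" and its "kwargs", one argument or row to a line. move_arm: Moves the arm, as the interface text tells. Its arguments: {"type":"object","properties":{"motion":{"type":"array","items":{"type":"object","properties":{"delta_rot":{"type":"array","items":{"type":"number"}},"travel":{"type":"array","items":{"type":"number"}},"grip":{"type":"number"}}}},"force":{"type":"number"}},"required":["motion"]}

```bash
mkdir -p pics; ls
cat > h.py <<'E'
import numpy as np,cv2
from cell import telemetry, viewer, hand_in, look_for, ctrl
def snap(name,fn):
    P=viewer.camera_params(name); im=viewer.grab_frame(name)
    cv2.imwrite('pics/'+fn,im[:,:,::-1]); return im,P
def ray(P,u,v,fish=False):
    K=np.array(P['K']);T=np.array(P['T'])
    x=(u-K[0,2])/K[0,0];y=(v-K[1,2])/K[1,1]
    if fish:
        r=np.hypot(x,y); s=np.tan(r)/r if r>1e-9 else 1; d=np.array([np.sin(r)*x/max(r,1e-9),-np.sin(r)*y/max(r,1e-9),-np.cos(r)])
    else: d=np.array([x,-y,-1])
    return T[:3,3],T[:3,:3]@d
def atz(P,u,v,z,fish=False):
    o,d=ray(P,u,v,fish); return o+d*(z-o[2])/d[2]
def proj(P,p,fish=False):
    K=np.array(P['K']);T=np.array(P['T'])
    c=T[:3,:3].T@(np.array(p)-T[:3,3]); x,y,z=c[0],-c[1],-c[2]
    if fish:
        r=np.arctan2(np.hypot(x,y),z);h=np.hypot(x,y);x,y=x/h*r,y/h*r
    else: x,y=x/z,y/z
    return np.array([K[0,0]*x+K[0,2],K[1,1]*y+K[1,2]])
def w(P,l):
    T=np.array(P['T']); return T[:3,:3]@np.array(l)+T[:3,3]
E
python3 - <<'E'
from h import *
for n in ['top','scene','wrist']:
    im,P=snap(n,n+'0.png'); print(n,np.round(P['K'],1).tolist(),np.round(P['T'],3).tolist())
    if n!='wrist' or 1:
        for k in ['tray','cover','round1','square1','oblong','jar','bowl','clamp_a_tip','clamp_a_hinge','pocket_round1','pocket_square1','pocket_oblong']:
            try: print(n,k,[(np.round(w(P,d['location']),3).tolist(),round(d['confidence'],2)) for d in look_for(n,k)])
            except Exception as e: print(k,e)
print(telemetry.observe(),ctrl.hold_point_z)
E
```

```text
pics
top [[488.4, 0.0, 283.5], [0.0, 488.4, 207.8], [0.0, 0.0, 1.0]] [[-0.007, 0.99, -0.139, 0.235], [-1.0, -0.006, 0.008, -0.041], [0.007, 0.139, 0.99, 1.552], [0.0, 0.0, 0.0, 1.0]]
top tray [([0.605, -0.184, 0.01], 0.6)]
top cover [([0.599, 0.176, 0.064], 0.55)]
top round1 [([0.331, 0.322, 0.027], 0.6)]
top square1 [([0.236, 0.244, 0.024], 0.69), ([0.387, 0.223, 0.024], 0.62), ([0.455, 0.34, 0.021], 0.57)]
top oblong [([0.339, -0.323, 0.024], 0.71), ([0.603, -0.307, 0.125], 0.58), ([0.23, -0.406, 0.028], 0.56)]
top jar [([0.38, -0.215, 0.043], 0.79), ([0.603, -0.18, 0.007], 0.34), ([0.386, 0.221, 0.027], 0.22)]
top bowl [([0.441, 0.006, 0.019], 0.75)]
top clamp_a_tip []
top clamp_a_hinge [([0.606, -0.184, 0.011], 0.88)]
top pocket_round1 [([0.601, -0.183, 0.012], 0.89)]
top pocket_square1 [([0.604, -0.185, 0.012], 0.56), ([0.602, -0.304, 0.128], 0.33)]
top pocket_oblong [([0.601, -0.179, 0.009], 0.81)]
scene [[399.7, 0.0, 273.6], [0.0, 399.7, 209.7], [0.0, 0.0, 1.0]] [[0.024, -0.573, 0.819, 1.271], [1.0, 0.026, -0.011, -0.043], [-0.015, 0.819, 0.573, 0.644], [0.0, 0.0, 0.0, 1.0]]
s
[... 1308 characters left out ...]
 []
{'time': 1.95, 'joint_pos': array([ 1.12932279e+00,  9.10881065e-02,  1.23067679e+00, -3.62039294e-05,
        1.81982192e+00, -5.67074156e-02]), 'qd': array([ 3.26540571e-04, -1.01931952e-03,  1.62614760e-03, -1.94707859e-03,
        4.40310869e-04, -1.16425324e-05]), 'tau': array([ 1.35060029e-03, -4.46189260e+01, -4.06502473e+01,  6.98780408e-02,
        1.97675609e-02,  3.54235476e-05]), 'tool_pos': array([0.22522754, 0.55613531, 0.22265146]), 'ee_rot': array([8.29261913e-01, 5.58860161e-01, 1.14710356e-05, 1.35903219e-05]), 'force': array([-0.02371402, -0.30182651, -1.21002598]), 'wrist_torque': array([-0.02675422, -0.01256252,  0.04437979]), 'finger_gap': 1.0005320164990268} 0.0187
```

View pics/top0.png

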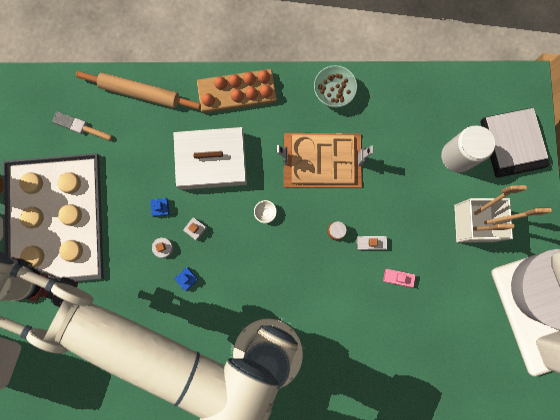

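View pics/scene0.png

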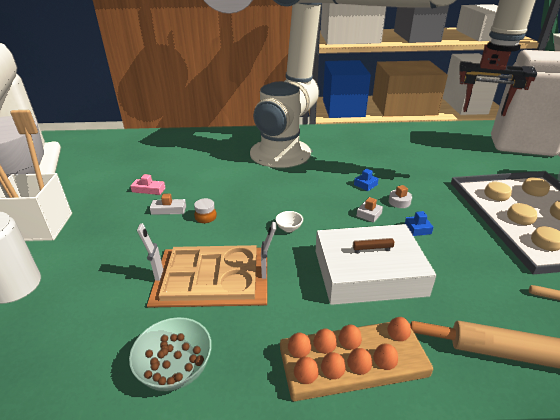

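View pics/wrist0.png

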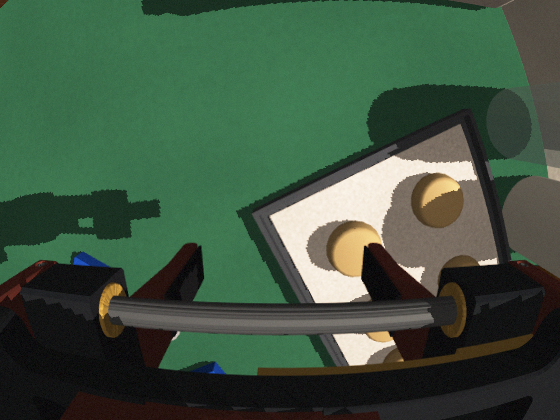

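Run:
```python
import cv2
im=cv2.imread('pics/top0.png')
cr=[im[120:200,265:385],im[195:300,140:220],im[215:300,320:430],im[120:195,165:255]]
t=[cv2.resize(c,(395,295),interpolation=cv2.INTER_CUBIC) for c in cr]
cv2.imwrite('pics/crop1.png',cv2.vconcat([cv2.hconcat(t[:2]),cv2.hconcat(t[2:])]))
```

```text
(no output)
```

View pics/crop1.png

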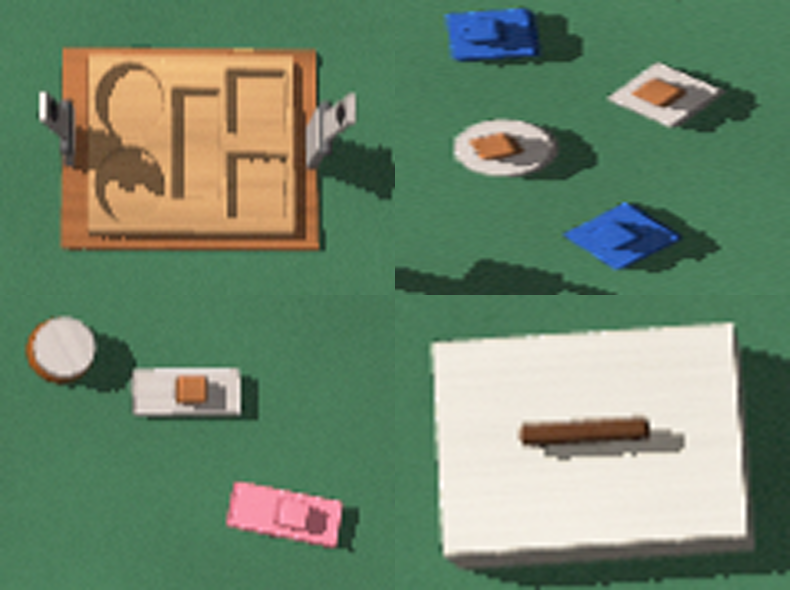

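Run:
```python
from h import *
P=viewer.camera_params('top'); im=cv2.imread('pics/top0.png')
hsv=cv2.cvtColor(im,cv2.COLOR_BGR2HSV)
# tray base corners: orange/wood mask
def seg(m,box):
    x0,y0,x1,y1=box; M=np.zeros_like(m);M[y0:y1,x0:x1]=m[y0:y1,x0:x1]
    n,l,s,c=cv2.connectedComponentsWithStats(M); i=1+np.argmax(s[1:,4]); return (l==i).astype(np.uint8),c[i],s[i,4]
def rect(M): 
    c,_=cv2.findContours(M,cv2.RETR_EXTERNAL,cv2.CHAIN_APPROX_NONE); return cv2.boxPoints(cv2.minAreaRect(max(c,key=cv2.contourArea)))
H,S,V=[hsv[...,i].astype(int) for i in range(3)]
wood=((H<22)&(S>70)&(V>60)).astype(np.uint8)
white=((S<60)&(V>120)).astype(np.uint8)
def wr(r,z): return np.array([atz(P,u,v,z)[:2] for u,v in r])
M,c,a=seg(wood,(270,125,375,195)); r=rect(M); q=wr(r,0.008); print('tray',r.tolist(),q.round(4).tolist(),'c',q.mean(0))
for nm,box,zg in [('round',(145,232,178,262),.05),('square',(182,215,210,243),.05),('oblong',(350,232,392,255),.05),('cover',(185,145,230,165),.092)]:
    M,c,a=seg(wood,box); r=rect(M); q=wr(r,zg); print(nm,'grip',c.round(1),a,atz(P,*c,zg).round(4),'edges',[(np.degrees(np.arctan2(*(q[i+1]-q[i])[::-1])).round(1),np.linalg.norm(q[i+1]-q[i]).round(4)) for i in range(2)])
for nm,box,z in [('round',(145,232,178,262),.024),('square',(182,215,210,243),.024),('oblong',(350,232,392,255),.024),('cover',(165,120,255,195),.064)]:
    M,c,a=seg(((white>0)|((wood>0)&(nm!='x'))).astype(np.uint8),box); r=rect(M); q=wr(r,z); print(nm,'body',q.mean(0).round(4),'edges',[(np.degrees(np.arctan2(*(q[i+1]-q[i])[::-1])).round(1),np.linalg.norm(q[i+1]-q[i]).round(4)) for i in range(2)])
```

```text
tray [[284.0, 133.0], [361.0, 133.0], [361.0, 187.0], [284.0, 187.0]] [[0.6975, -0.0563], [0.6962, -0.3077], [0.5171, -0.3025], [0.5185, -0.055]] c [ 0.60733313 -0.18037996]
round grip [159.9 246.9] 72 [0.3264 0.327  0.05  ] edges [(np.float64(-68.3), np.float64(0.027)), (np.float64(-157.0), np.float64(0.0259))]
square grip [193.1 227.6] 68 [0.3852 0.2266 0.05  ] edges [(np.float64(-44.4), np.float64(0.0237)), (np.float64(-134.8), np.float64(0.0265))]
oblong grip [373.  241.8] 73 [ 0.3379 -0.3275  0.05  ] edges [(np.float64(-90.4), np.float64(0.0247)), (np.float64(178.1), np.float64(0.0246))]
cover grip [207.6 154. ] 122 [0.6069 0.179  0.092 ] edges [(np.float64(-86.1), np.float64(0.0834)), (np.float64(-175.4), np.float64(0.0155))]
round body [0.3278 0.3285] edges [(np.float64(-90.4), np.float64(0.0593)), (np.float64(-178.6), np.float64(0.0623))]
square body [0.386  0.2296] edges [(np.float64(-36.0), np.float64(0.0535)), (np.float64(-126.9), np.float64(0.0522))]
oblong body [ 0.3375 -0.326 ] edges [(np.float64(-90.4), np.float64(0.0942)), (np.float64(177.9), np.float64(0.0407))]
cover body [0.6076 0.1807] edges [(np.float64(-86.0), np.float64(0.2201)), (np.float64(-175.8), np.float64(0.1761))]
```

Emit:
{"fn": "move_arm", "kwargs": {
  "motion": [
    {"travel": [205, -366, 0], "delta_rot": [0, 0, -18], "grip": 60},
    {"travel": [205, -366, 0], "delta_rot": [0, 0, -18], "grip": 60},
    {"travel": [205, -366, 0], "delta_rot": [0, 0, -18], "grip": 60},
    {"travel": [205, -366, 0], "delta_rot": [0, 0, -18], "grip": 60},
    {"travel": [205, -366, 0], "delta_rot": [0, 0, -18], "grip": 60},
    {"travel": [205, -366, 0], "delta_rot": [0, 0, -18], "grip": 60},
    {"travel": [205, -366, 0], "delta_rot": [0, 0, -18], "grip": 60},
    {"travel": [205, -366, 0], "delta_rot": [0, 0, -18], "grip": 60},
    {"travel": [205, -366, 0], "delta_rot": [0, 0, -18], "grip": 60},
    {"travel": [205, -366, 0], "delta_rot": [0, 0, -18], "grip": 60},
    {"travel": [205, -366, 0], "delta_rot": [0, 0, -18], "grip": 60},
    {"travel": [205, -366, 0], "delta_rot": [0, 0, -18], "grip": 60}
  ]
}}

```text
time: 2.95
tool_pos: [0.4311, 0.1883, 0.2226]
ee_rot: [0.907, 0.42, 0.0, -0.0]
force: [-0.9, 0.6, -0.1]
finger_gap: 0.682
```

Run:
```python
from h import *
im,P=snap('wrist','w1.png'); s=telemetry.observe(); print(s['tool_pos'],s['ee_rot'],s['time'],s['joint_pos'])
np.savez('w1.npz',**P)
```

```text
[0.43038623 0.1897608  0.22268041] [ 9.06966535e-01  4.21202577e-01  2.49939382e-05 -3.05174261e-04] 3.0 [ 3.42463797e-01 -2.58067599e-01  1.56066677e+00  6.35062226e-04
  1.83899992e+00 -5.26909648e-01]
```

View pics/w1.png

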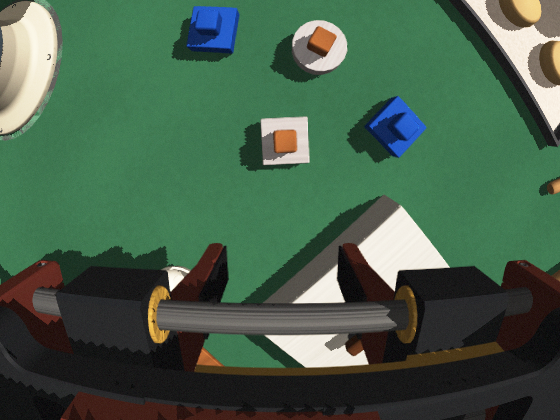

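```bash
cat > fit.py <<'E'
from h import *
from scipy.optimize import minimize
def box(sx,sy,z0,z1): return np.array([[a*sx/2,b*sy/2,z] for a in(-1,1) for b in(-1,1) for z in(z0,z1)])
def cyl(d,z0,z1): 
    t=np.linspace(0,2*np.pi,40,endpoint=False); return np.array([[d/2*np.cos(a),d/2*np.sin(a),z] for a in t for z in(z0,z1)])
G=box(.024,.024,.024,.05)
MOD={'square':[box(.052,.052,0,.024),G],'round':[cyl(.062,0,.024),G],'oblong':[box(.092,.040,0,.024),G],
'cover':[box(.173,.216,0,.064),box(.016,.09,.074,.092)]}
def render(P,fish,parts,x,y,yaw,z,off,shape,ss=4):
    m=np.zeros((shape[0]*ss,shape[1]*ss),np.uint8);c,s=np.cos(yaw),np.sin(yaw)
    for p in parts:
        q=np.array([proj(P,(x+c*a-s*b,y+s*a+c*b,z+h),fish) for a,b,h in p])
        q=((q-off+.5)*ss-.5)
        hull=cv2.convexHull(np.round(q*16).astype(np.int32).reshape(-1,1,2)); cv2.fillConvexPoly(m,hull,255,shift=4)
    return cv2.resize(m,(shape[1],shape[0]),interpolation=cv2.INTER_AREA).astype(float)/255
def fit(im,P,fish,name,x,y,yaw,z=0.,pad=.03,mode='grip'):
    """im RGB"""
    rgb=im.astype(int);R,Gc,B=rgb[...,0],rgb[...,1],rgb[...,2]
    parts=MOD[name]
    pts=np.array([proj(P,(x+a,y+b,z+h),fish) for a in(-1,1) for b in(-1,1) for h in(0,.05) for a,b in [(a*.06,b*.06)]]) if name!='cover' else np.array([proj(P,(x+a,y+b,z+h),fish) for a in(-.13,.13) for b in(-.15,.15) for h in(0,.09)])
    x0,y0=np.maximum(np.floor(pts.min(0)).astype(int),0);x1,y1=np.ceil(pts.max(0)).astype(int)
    sl=(slice(y0,y1),slice(x0,x1))
    fg=((Gc<R*1.12+3))[sl].astype(np.uint8)
    wood=((R-B)>45)[sl]&(R>70)[sl]&(R>Gc*1.25)[sl]
    n,l,s,c=cv2.connectedComponentsWithStats(fg)
    cc=proj(P,(x,y,z+.03),fish)-[x0,y0]; lab=l[int(cc[1]),int(cc[0])]
    if lab==0: lab=1+np.argmax(s[1:,4])
    fg=(l==lab).astype(float); wood=wood*fg
    off=np.array([x0,y0])
    def cost(v):
        a=render(P,fish,parts,v[0],v[1],v[2],z,off,fg.shape); g=render(P,fish,parts[1:],v[0],v[1],v[2],z,off,fg.shape)
        return np.abs(a-fg).sum()/fg.sum()+0.5*np.abs(g-wood).sum()/max(wood.sum(),1)
    best=None
    for dy in ([-.5,-.25,0,.25,.5] ):
        r=minimize(cost,[x,y,yaw+dy],method='Nelder-Mead',options=dict(initial_simplex=[[x,y,yaw+dy],[x+.006,y,yaw+dy],[x,y+.006,yaw+dy],[x,y,yaw+dy+.15]],xatol=1e-4,fatol=1e-4,maxiter=120))
        if best is None or r.fun<best.fun: best=r
    return best.x,best.fun
E
python3 - <<'E'
from fit import *
im=cv2.imread('pics/w1.png')[:,:,::-1];P=dict(np.load('w1.npz'))
imt=cv2.imread('pics/top0.png')[:,:,::-1];Pt=viewer.camera_params('top')
for n,x,y,a in [('square',.386,.228,.8),('round',.328,.327,.4)]:
    for I,Q,f in [(im,P,True),(imt,Pt,False)]:
        v,c=fit(I,Q,f,n,x,y,a); print(n,f,v[:2].round(4),np.degrees(v[2]).round(1)%90,round(c,3))
v,c=fit(imt,Pt,False,'oblong',.338,-.326,-1.57);print('oblong',v[:2].round(4),np.degrees(v[2]),c)
v,c=fit(imt,Pt,False,'cover',.607,.18,0.07);print('cover',v[:2].round(4),np.degrees(v[2]),c)
E
```

```text
square True [0.3869 0.2291] 52.5 0.081
square False [0.3866 0.229 ] 53.3 0.218
round True [0.3285 0.3295] 21.4 0.24
round False [0.3276 0.3298] 27.1 0.279
oblong [ 0.3389 -0.3297] -90.74092213786057 0.1598081923621409
cover [0.6078 0.1789] 4.323333854212987 0.4554254688084577
```

Emit:
{"fn": "move_arm", "kwargs": {
  "motion": [
    {"travel": [-43.5, 39, -40], "delta_rot": [0, 0, 2.7], "grip": 50},
    {"travel": [-43.5, 39, -60], "delta_rot": [0, 0, 2.7], "grip": 50},
    {"travel": [-43.5, 39, -100], "delta_rot": [0, 0, 2.7], "grip": 50},
    {"travel": [-43.5, 39, -140], "delta_rot": [0, 0, 2.7], "grip": 50},
    {"travel": [-43.5, 39, -170], "delta_rot": [0, 0, 2.7], "grip": 50},
    {"travel": [-43.5, 39, -190], "delta_rot": [0, 0, 2.7], "grip": 50},
    {"travel": [-43.5, 39, -195], "delta_rot": [0, 0, 2.7], "grip": 50},
    {"travel": [-43.5, 39, -195], "delta_rot": [0, 0, 2.7], "grip": 50},
    {"travel": [-43.5, 39, -195], "delta_rot": [0, 0, 2.7], "grip": 15},
    {"travel": [-43.5, 39, -195], "delta_rot": [0, 0, 2.7], "grip": 15},
    {"travel": [-43.5, 39, -195], "delta_rot": [0, 0, 2.7], "grip": 15},
    {"travel": [-43.5, 39, -195], "delta_rot": [0, 0, 2.7], "grip": 15}
  ],
  "force": 30
}}

```text
time: 4.0
tool_pos: [0.3873, 0.2296, 0.0287]
ee_rot: [0.896, 0.444, 0.001, 0.0]
force: [-0.5, -0.3, 0.1]
finger_gap: 0.306
```

Emit:
{"fn": "move_arm", "kwargs": {
  "motion": [
    {"travel": [0, 0, 0], "delta_rot": [0, 0, 0], "grip": 15},
    {"travel": [0, 0, 30], "delta_rot": [0, 0, 0], "grip": 15},
    {"travel": [0, 0, 70], "delta_rot": [0, 0, 0], "grip": 15},
    {"travel": [0, 0, 110], "delta_rot": [0, 0, 0], "grip": 15},
    {"travel": [10, -25, 140], "delta_rot": [0, 0, -6], "grip": 15},
    {"travel": [20, -55, 170], "delta_rot": [0, 0, -12], "grip": 15},
    {"travel": [40, -85, 190], "delta_rot": [0, 0, -18], "grip": 15},
    {"travel": [60, -120, 200], "delta_rot": [0, 0, -24], "grip": 15},
    {"travel": [80, -155, 210], "delta_rot": [0, 0, -30], "grip": 15},
    {"travel": [100, -190, 215], "delta_rot": [0, 0, -36], "grip": 15},
    {"travel": [115, -225, 220], "delta_rot": [0, 0, -42], "grip": 15},
    {"travel": [130, -260, 220], "delta_rot": [0, 0, -48], "grip": 15}
  ]
}}

```text
time: 5.0
tool_pos: [0.5176, -0.0331, 0.2488]
ee_rot: [0.999, 0.038, 0.001, 0.0]
force: [0.4, 0.7, -1.6]
finger_gap: 0.269
```

Emit:
{"fn": "move_arm", "kwargs": {
  "motion": [
    {"travel": [90, -225, 0], "delta_rot": [0, 0, -4.5], "grip": 15},
    {"travel": [90, -225, 0], "delta_rot": [0, 0, -4.5], "grip": 15},
    {"travel": [90, -225, 0], "delta_rot": [0, 0, -4.5], "grip": 15},
    {"travel": [90, -225, 0], "delta_rot": [0, 0, -4.5], "grip": 15},
    {"travel": [90, -225, 0], "delta_rot": [0, 0, -4.5], "grip": 15},
    {"travel": [90, -225, 0], "delta_rot": [0, 0, -4.5], "grip": 15},
    {"travel": [90, -225, 0], "delta_rot": [0, 0, -4.5], "grip": 15},
    {"travel": [90, -225, 0], "delta_rot": [0, 0, -4.5], "grip": 15}
  ]
}}

```text
time: 5.67
tool_pos: [0.6065, -0.2578, 0.245]
ee_rot: [1.0, -0.0, -0.002, -0.001]
force: [-0.4, -0.2, -1.4]
finger_gap: 0.27
```

Run:
```python
from h import *
im,P=snap('wrist','w2.png'); s=telemetry.observe(); print(s['tool_pos'],s['ee_rot'],s['time'],s['finger_gap'],s['force'])
np.savez('w2.npz',**P)
```

```text
[ 0.60652302 -0.2562862   0.24633401] [ 9.99999030e-01  6.92243327e-04 -9.78035591e-04 -7.09557764e-04] 5.7167 0.27174594692869103 [-0.11407623  0.2374434  -1.67880253]
```

View pics/w2.png

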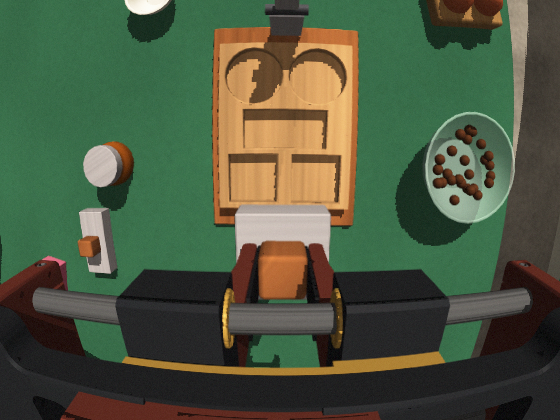

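```bash
cat >> h.py <<'E'
def ortho(im,P,z,x0,x1,y0,y1,res,fish=True):
    # up=+y right=+x
    xs=np.arange(x0,x1,res);ys=np.arange(y1,y0,-res)
    K=np.array(P['K']);T=np.array(P['T']);X,Y=np.meshgrid(xs,ys)
    W=np.stack([X,Y,np.full_like(X,z)],-1)-T[:3,3]; C=W@T[:3,:3]; x,y,d=C[...,0],-C[...,1],-C[...,2]
    h=np.hypot(x,y)
    s=(np.arctan2(h,d)/h) if fish else 1/d
    return cv2.remap(im,(K[0,0]*x*s+K[0,2]).astype(np.float32),(K[1,1]*y*s+K[1,2]).astype(np.float32),cv2.INTER_CUBIC)
E
python3 - <<'E'
from h import *
im=cv2.imread('pics/w2.png');P=dict(np.load('w2.npz'))
o=ortho(im,P,.024,.5,.72,-.33,-.03,.0005)
for k in range(0,o.shape[0],40): cv2.putText(o,str(k),(0,k+4),0,.35,(255,255,255),1)
for k in range(0,o.shape[1],40): cv2.line(o,(k,0),(k,6),(255,255,255),1)
cv2.imwrite('pics/o2.png',o); print(o.shape)
E
```

```text
(601, 440, 3)
```

View pics/o2.png

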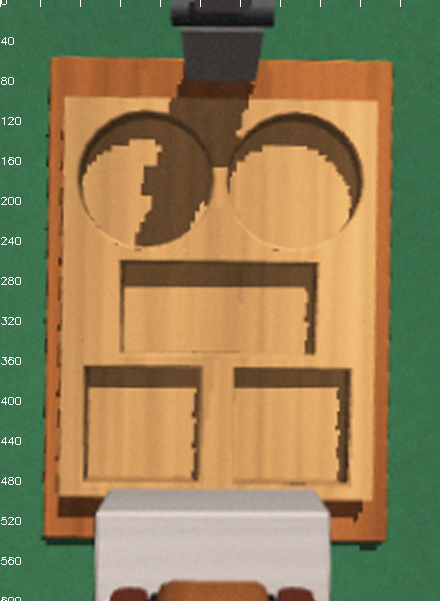

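Run:
```python
from h import *
im=cv2.imread('pics/w2.png');P=dict(np.load('w2.npz'))
x,y,z=.6065,-.2563,.2463-.0287
big=cv2.resize(im[190:300,210:350],None,fx=5,fy=5,interpolation=cv2.INTER_CUBIC)
for zz,s in[(0,.026),(.024,.026),(.05,.012)]:
    q=[(proj(P,(x+a*s,y+b*s,z+zz),True)-[210,190]+.5)*5 for a,b in[(-1,-1),(-1,1),(1,1),(1,-1)]]
    cv2.polylines(big,[np.int32(q)],True,(255,0,255) if zz else (0,255,255),1)
cv2.imwrite('pics/held.png',big)
```

```text
(no output)
```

View pics/held.png

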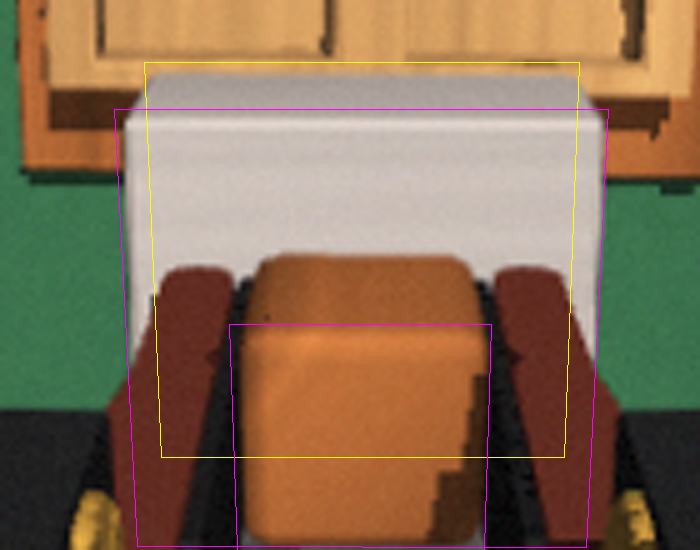

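Emit:
{"fn": "move_arm", "kwargs": {
  "motion": [
    {"travel": [-35.5, 13.5, 0], "delta_rot": [0, 0, -1], "grip": 15},
    {"travel": [-35.5, 13.5, -40], "delta_rot": [0, 0, -1], "grip": 15},
    {"travel": [-35.5, 13.5, -80], "delta_rot": [0, 0, -1], "grip": 15},
    {"travel": [-35.5, 13.5, -120], "delta_rot": [0, 0, -1], "grip": 15},
    {"travel": [-35.5, 13.5, -150], "delta_rot": [0, 0, -1], "grip": 15},
    {"travel": [-35.5, 13.5, -175], "delta_rot": [0, 0, -1], "grip": 15},
    {"travel": [-35.5, 13.5, -185], "delta_rot": [0, 0, -1], "grip": 15},
    {"travel": [-35.5, 13.5, -185], "delta_rot": [0, 0, -1], "grip": 15},
    {"travel": [-35.5, 13.5, -185], "delta_rot": [0, 0, -1], "grip": 15},
    {"travel": [-35.5, 13.5, -185], "delta_rot": [0, 0, -1], "grip": 15}
  ]
}}

```text
time: 6.55
tool_pos: [0.5726, -0.2425, 0.0659]
ee_rot: [1.0, -0.007, 0.002, 0.001]
force: [0.3, 0.6, 0.3]
finger_gap: 0.269
```

```bash
cat > look.py <<'E'
import sys
from h import *
cam,fn=sys.argv[1:3]
im,P=snap(cam,fn+'.png'); s=telemetry.observe(); print(s['tool_pos'].round(4),s['ee_rot'].round(4),'t',s['time'],'gap mm',round(s['finger_gap']*88,1),s['force'].round(1),'q',s['joint_pos'].round(2))
np.savez(fn+'.npz',**P)
E
python3 look.py wrist w3
```

```text
[ 0.5727 -0.2427  0.066 ] [ 1.     -0.0072  0.0022  0.001 ] t 6.6 gap mm 23.8 [-0.  -0.5 -1.3] q [-0.46  0.17  1.42  0.    1.54 -0.44]
```

View pics/w3.png

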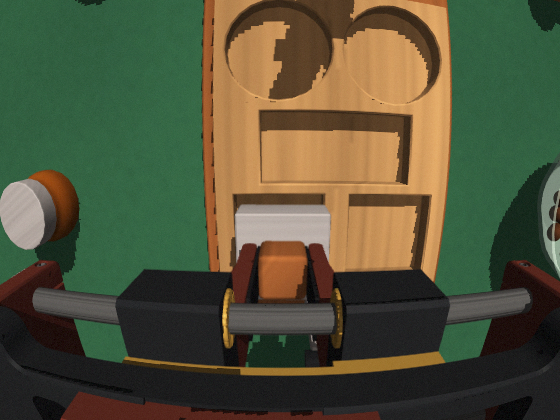

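```bash
cat > orv.py <<'E'
import sys
from h import *
fn,z,x0,x1,y0,y1,res,out=sys.argv[1],*map(float,sys.argv[2:8]),sys.argv[8]
cam=sys.argv[9] if len(sys.argv)>9 else 'wrist'
im=cv2.imread('pics/'+fn+'.png');P=dict(np.load(fn+'.npz'))
o=ortho(im,P,z,x0,x1,y0,y1,res,cam=='wrist')
step=.01
for k in range(int(np.ceil(x0/step)),int(x1/step)+1):
    u=int((k*step-x0)/res); cv2.line(o,(u,0),(u,o.shape[0]),(255,255,0) if k%5==0 else (120,120,120),1)
    if k%5==0: cv2.putText(o,'%.2f'%(k*step),(u,10),0,.35,(255,255,255),1)
for k in range(int(np.ceil(y0/step)),int(y1/step)+1):
    v=int((y1-k*step)/res); cv2.line(o,(0,v),(o.shape[1],v),(255,255,0) if k%5==0 else (120,120,120),1)
    if k%5==0: cv2.putText(o,'%.2f'%(k*step),(0,v),0,.35,(255,255,255),1)
cv2.imwrite('pics/'+out+'.png',o);print(o.shape)
E
python3 orv.py w3 .024 .52 .70 -.27 -.07 .00035 o3
```

```text
(572, 515, 3)
```

View pics/o3.png

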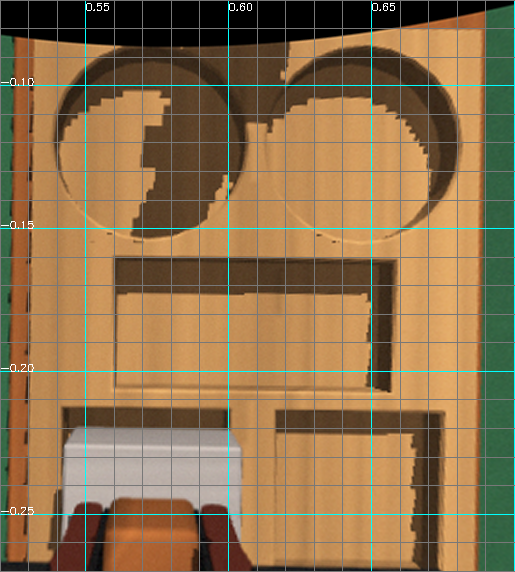

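Emit:
{"fn": "move_arm", "kwargs": {
  "motion": [
    {"travel": [-1.4, 0.5, 0], "delta_rot": [0, 0, 0], "grip": 15},
    {"travel": [-1.4, 0.5, -8], "delta_rot": [0, 0, 0], "grip": 15},
    {"travel": [-1.4, 0.5, -15], "delta_rot": [0, 0, 0], "grip": 15},
    {"travel": [-1.4, 0.5, -21], "delta_rot": [0, 0, 0], "grip": 15},
    {"travel": [-1.4, 0.5, -26], "delta_rot": [0, 0, 0], "grip": 15},
    {"travel": [-1.4, 0.5, -26], "delta_rot": [0, 0, 0], "grip": 15}
  ]
}}

```text
time: 7.1
tool_pos: [0.5695, -0.2419, 0.0382]
ee_rot: [1.0, -0.007, -0.0, 0.0]
force: [-5.3, 2.1, 9.2]
finger_gap: 0.275
```

```bash
python3 look.py wrist w4;  python3 look.py top t4; python3 orv.py w4 .034 .52 .70 -.27 -.07 .00035 o4
python3 - <<'E'
import cv2
a=cv2.imread('pics/t4.png');cv2.imwrite('pics/t4c.png',cv2.resize(a[120:200,265:385],None,fx=6,fy=6,interpolation=cv2.INTER_CUBIC))
E
```

```text
[ 0.5695 -0.2418  0.0382] [ 1.0e+00 -7.5e-03 -2.0e-04  0.0e+00] t 7.15 gap mm 24.1 [-5.2  2.4  8.8] q [-0.46  0.18  1.46 -0.    1.5  -0.44]
[ 0.5695 -0.2418  0.0382] [ 1.0e+00 -7.4e-03 -2.0e-04  0.0e+00] t 7.2 gap mm 23.7 [-5.9  2.2  8.1] q [-0.46  0.18  1.46 -0.    1.5  -0.44]
(572, 515, 3)
```

View pics/o4.png

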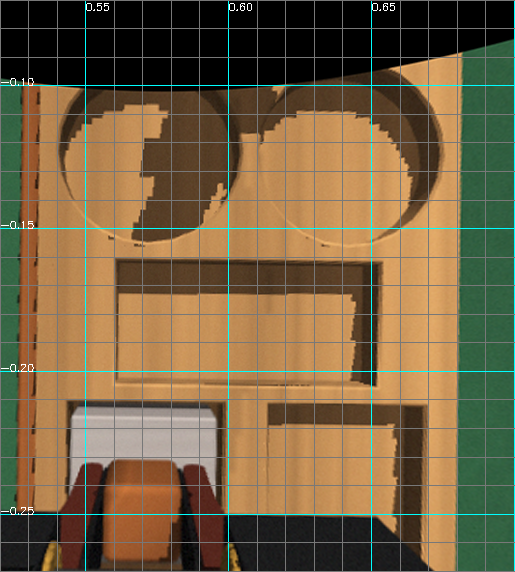

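View pics/t4c.png

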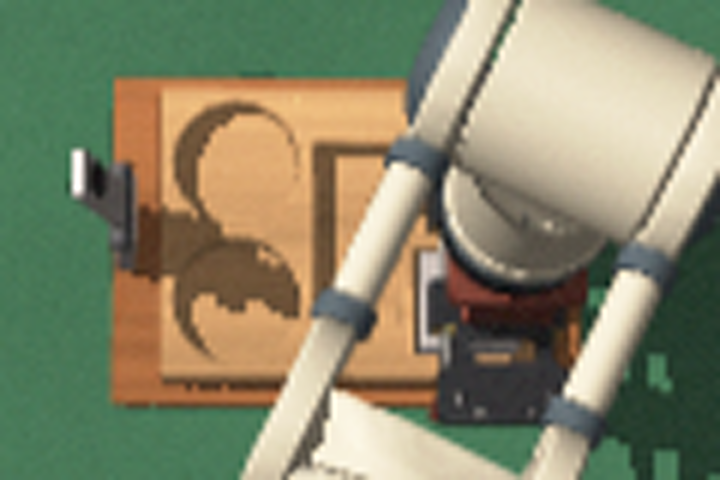

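Emit:
{"fn": "move_arm", "kwargs": {
  "motion": [
    {"travel": [-1, 0, 0.5], "delta_rot": [0, 0, 0], "grip": 40},
    {"travel": [-1, 0, 0.5], "delta_rot": [0, 0, 0], "grip": 40},
    {"travel": [-1, 0, 0.5], "delta_rot": [0, 0, 0], "grip": 40},
    {"travel": [0, 0, 30], "delta_rot": [0, 0, 0], "grip": 40},
    {"travel": [0, 0, 65], "delta_rot": [0, 0, 0], "grip": 40},
    {"travel": [0, 0, 105], "delta_rot": [0, 0, 0], "grip": 40},
    {"travel": [0, -30, 145], "delta_rot": [0, 0, 0], "grip": 40},
    {"travel": [0, -60, 185], "delta_rot": [0, 0, 0], "grip": 40},
    {"travel": [20, -80, 210], "delta_rot": [0, 0, 0], "grip": 40},
    {"travel": [20, -80, 210], "delta_rot": [0, 0, 0], "grip": 40},
    {"travel": [20, -80, 210], "delta_rot": [0, 0, 0], "grip": 40}
  ]
}}

```text
time: 8.12
tool_pos: [0.5909, -0.3242, 0.2492]
ee_rot: [1.0, -0.008, 0.002, 0.001]
force: [0.2, 0.4, 0.9]
finger_gap: 0.457
```

```bash
python3 look.py wrist w5; python3 orv.py w5 .034 .50 .72 -.32 -.04 .0005 o5
```

```text
[ 0.5903 -0.3228  0.2467] [ 1.0e+00 -7.9e-03  5.0e-04  2.0e-04] t 8.1667 gap mm 40.2 [-0.  -0.  -0.9] q [-0.55  0.3   0.95  0.    1.89 -0.54]
(560, 440, 3)
```

View pics/o5.png

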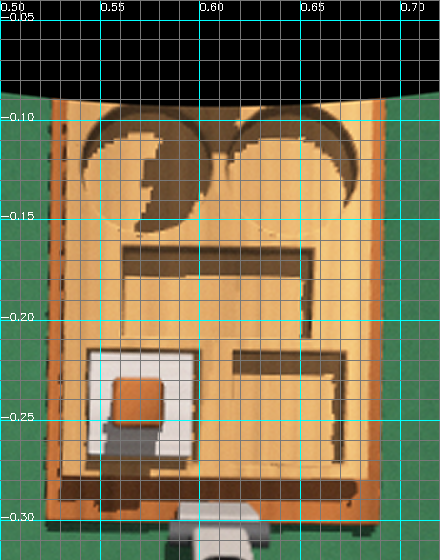

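View pics/w5.png

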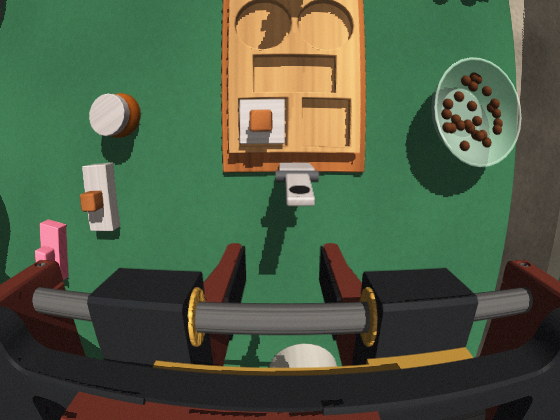

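Run:
```python
from fit import *
im=cv2.imread('pics/w5.png')[:,:,::-1];P=dict(np.load('w5.npz'))
v,c=fit(im,P,True,'oblong',.338,-.328,-1.57);print('oblong',v[:2].round(4),np.degrees(v[2]),c)
v,c=fit(im,P,True,'square',.57,-.242,0,z=.01);print('sq',v[:2].round(4),np.degrees(v[2]),c)
```

```text
oblong [ 0.3387 -0.328 ] -88.82728885526974 0.20493915720290445
sq [ 0.5696 -0.2425] -1.5236300980851247 1.244788145563802
```

Emit:
{"fn": "move_arm", "kwargs": {
  "motion": [
    {"travel": [-30, 0, 0], "delta_rot": [0, 0, -7], "grip": 50},
    {"travel": [-60, 0, 0], "delta_rot": [0, 0, -14], "grip": 50},
    {"travel": [-90, 0, 0], "delta_rot": [0, 0, -21], "grip": 50},
    {"travel": [-120, 0, 0], "delta_rot": [0, 0, -28], "grip": 50},
    {"travel": [-150, 0, 0], "delta_rot": [0, 0, -35], "grip": 50},
    {"travel": [-180, 0, 0], "delta_rot": [0, 0, -42], "grip": 50},
    {"travel": [-210, 0, 0], "delta_rot": [0, 0, -49], "grip": 50},
    {"travel": [-230, 0, -20], "delta_rot": [0, 0, -56], "grip": 50},
    {"travel": [-250, -5, -40], "delta_rot": [0, 0, -63], "grip": 50},
    {"travel": [-251, -5.5, -70], "delta_rot": [0, 0, -70], "grip": 50},
    {"travel": [-251, -5.5, -100], "delta_rot": [0, 0, -77], "grip": 50},
    {"travel": [-251, -5.5, -120], "delta_rot": [0, 0, -84], "grip": 50}
  ]
}}

```text
time: 9.17
tool_pos: [0.337, -0.325, 0.1213]
ee_rot: [0.736, -0.677, -0.003, -0.0]
force: [-0.9, -0.1, -0.6]
finger_gap: 0.566
```

Emit:
{"fn": "move_arm", "kwargs": {
  "motion": [
    {"travel": [0, 0, 0], "delta_rot": [0, 0, -5], "grip": 50},
    {"travel": [0, 0, 0], "delta_rot": [0, 0, -5], "grip": 50}
  ]
}}

```text
time: 9.33
tool_pos: [0.3374, -0.3249, 0.1223]
ee_rot: [0.707, -0.707, -0.003, -0.0]
force: [0.8, -0.6, -0.1]
finger_gap: 0.571
```

```bash
python3 look.py wrist w6
python3 - <<'E'
from fit import *
im=cv2.imread('pics/w6.png')[:,:,::-1];P=dict(np.load('w6.npz'))
v,c=fit(im,P,True,'oblong',.338,-.328,-1.57);print('oblong',v[:2].round(4),np.degrees(v[2]),c)
E
```

```text
[ 0.338  -0.3257  0.1241] [ 7.090e-01 -7.052e-01 -1.900e-03 -2.000e-04] t 9.3833 gap mm 50.0 [0.  0.5 0.3] q [-0.84 -0.26  1.74  0.    1.67  0.73]
oblong [ 0.3395 -0.3284] -89.97948018885883 0.1254274422894397
```

View pics/w6.png

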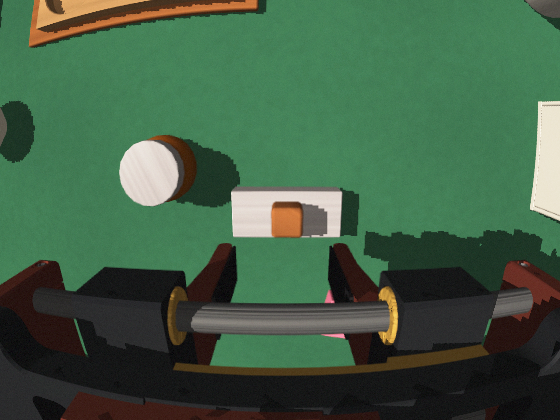

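Emit:
{"fn": "move_arm", "kwargs": {
  "motion": [
    {"travel": [1.3, -2.7, -30], "delta_rot": [0, 0, 0], "grip": 50},
    {"travel": [1.3, -2.7, -60], "delta_rot": [0, 0, 0], "grip": 50},
    {"travel": [1.3, -2.7, -85], "delta_rot": [0, 0, 0], "grip": 50},
    {"travel": [1.3, -2.7, -96], "delta_rot": [0, 0, 0], "grip": 50},
    {"travel": [1.3, -2.7, -96], "delta_rot": [0, 0, 0], "grip": 50},
    {"travel": [1.3, -2.7, -96], "delta_rot": [0, 0, 0], "grip": 15},
    {"travel": [1.3, -2.7, -96], "delta_rot": [0, 0, 0], "grip": 15},
    {"travel": [1.3, -2.7, -96], "delta_rot": [0, 0, 0], "grip": 15},
    {"travel": [1.3, -2.7, -96], "delta_rot": [0, 0, 0], "grip": 15},
    {"travel": [1.3, -2.7, -96], "delta_rot": [0, 0, 0], "grip": 15},
    {"travel": [1.3, -2.7, -70], "delta_rot": [0, 0, 0], "grip": 15},
    {"travel": [1.3, -2.7, -30], "delta_rot": [0, 0, 0], "grip": 15}
  ]
}}

```text
time: 10.38
tool_pos: [0.3381, -0.328, 0.0928]
ee_rot: [0.708, -0.706, -0.005, -0.0]
force: [0.6, -1.2, -1.8]
finger_gap: 0.272
```

Emit:
{"fn": "move_arm", "kwargs": {
  "motion": [
    {"travel": [0, 0, 30], "delta_rot": [0, 0, 0], "grip": 15},
    {"travel": [0, 0, 70], "delta_rot": [0, 0, 7], "grip": 15},
    {"travel": [25, 0, 100], "delta_rot": [0, 0, 14], "grip": 15},
    {"travel": [55, 10, 115], "delta_rot": [0, 0, 21], "grip": 15},
    {"travel": [85, 30, 115], "delta_rot": [0, 0, 28], "grip": 15},
    {"travel": [115, 50, 115], "delta_rot": [0, 0, 35], "grip": 15},
    {"travel": [145, 70, 115], "delta_rot": [0, 0, 42], "grip": 15},
    {"travel": [175, 90, 115], "delta_rot": [0, 0, 49], "grip": 15},
    {"travel": [205, 110, 115], "delta_rot": [0, 0, 56], "grip": 15},
    {"travel": [235, 125, 115], "delta_rot": [0, 0, 63], "grip": 15},
    {"travel": [260, 140, 115], "delta_rot": [0, 0, 70], "grip": 15},
    {"travel": [272, 145, 115], "delta_rot": [0, 0, 77], "grip": 15}
  ]
}}

```text
time: 11.38
tool_pos: [0.6145, -0.1823, 0.2105]
ee_rot: [0.994, -0.107, -0.0, -0.001]
force: [0.6, -0.5, -1.0]
finger_gap: 0.271
```

Emit:
{"fn": "move_arm", "kwargs": {
  "motion": [
    {"travel": [0, 0, 0], "delta_rot": [0, 0, 6], "grip": 15},
    {"travel": [0, 0, -30], "delta_rot": [0, 0, 11.8], "grip": 15},
    {"travel": [0, 0, -60], "delta_rot": [0, 0, 11.8], "grip": 15},
    {"travel": [0, 0, -90], "delta_rot": [0, 0, 11.8], "grip": 15},
    {"travel": [0, 0, -105], "delta_rot": [0, 0, 11.8], "grip": 15},
    {"travel": [0, 0, -105], "delta_rot": [0, 0, 11.8], "grip": 15},
    {"travel": [0, 0, -105], "delta_rot": [0, 0, 11.8], "grip": 15}
  ]
}}

```text
time: 11.97
tool_pos: [0.6116, -0.1849, 0.1057]
ee_rot: [1.0, -0.009, -0.001, -0.0]
force: [0.3, 0.1, -0.9]
finger_gap: 0.27
```

```bash
python3 look.py wrist w7; python3 orv.py w7 .024 .52 .70 -.23 -.07 .00035 o7
```

```text
[ 0.6125 -0.1853  0.1077] [ 1.0e+00 -9.1e-03  4.0e-04  2.0e-04] t 12.0167 gap mm 23.6 [ 0.3  0.  -1.9] q [-0.35  0.2   1.31 -0.    1.63 -0.33]
(458, 515, 3)
```

View pics/o7.png

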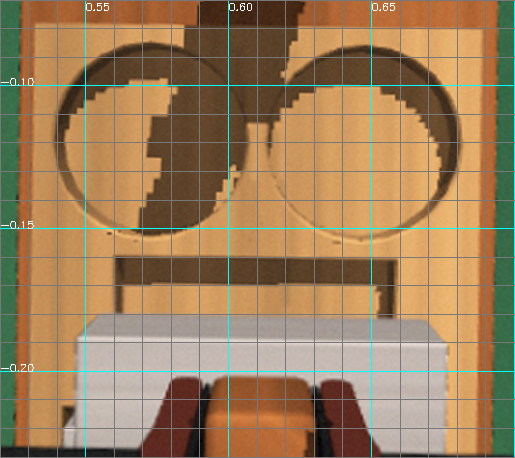

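View pics/w7.png

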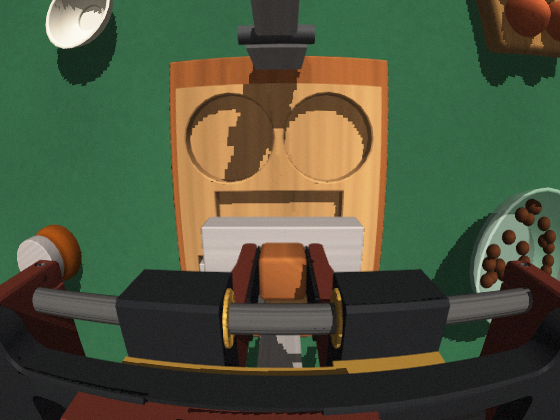

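Emit:
{"fn": "move_arm", "kwargs": {
  "motion": [
    {"travel": [-3, 2.5, -20], "delta_rot": [0, 0, 0], "grip": 15},
    {"travel": [-3, 2.5, -38], "delta_rot": [0, 0, 0], "grip": 15},
    {"travel": [-3, 2.5, -45], "delta_rot": [0, 0, 0], "grip": 15},
    {"travel": [-3, 2.5, -45], "delta_rot": [0, 0, 0], "grip": 15},
    {"travel": [-3, 2.5, -45], "delta_rot": [0, 0, 0], "grip": 15}
  ]
}}

```text
time: 12.43
tool_pos: [0.6097, -0.1828, 0.0632]
ee_rot: [1.0, -0.009, 0.001, 0.0]
force: [0.1, 0.4, -0.5]
finger_gap: 0.271
```

```bash
python3 look.py wrist w8; python3 orv.py w8 .024 .52 .70 -.23 -.07 .00035 o8
```

```text
[ 0.6101 -0.1829  0.0638] [ 1.0e+00 -9.2e-03  1.3e-03  5.0e-04] t 12.4833 gap mm 23.5 [ 0.5 -0.7 -0.8] q [-0.34  0.21  1.38  0.    1.55 -0.33]
(458, 515, 3)
```

View pics/o8.png

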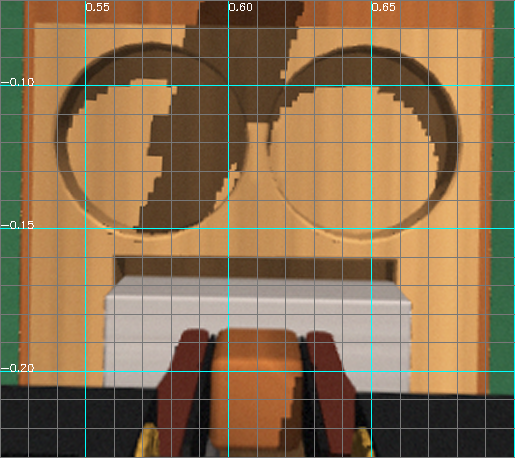

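Emit:
{"fn": "move_arm", "kwargs": {
  "motion": [
    {"travel": [-0.5, 0.3, -8], "delta_rot": [0, 0, 0], "grip": 15},
    {"travel": [-0.5, 0.3, -15], "delta_rot": [0, 0, 0], "grip": 15},
    {"travel": [-0.5, 0.3, -21], "delta_rot": [0, 0, 0], "grip": 15},
    {"travel": [-0.5, 0.3, -25], "delta_rot": [0, 0, 0], "grip": 15},
    {"travel": [-0.5, 0.3, -25], "delta_rot": [0, 0, 0], "grip": 15}
  ]
}}

```text
time: 12.9
tool_pos: [0.609, -0.1825, 0.0415]
ee_rot: [1.0, -0.009, 0.001, 0.001]
force: [-10.4, 3.3, 19.9]
finger_gap: 0.271
```

```bash
python3 look.py wrist w9; python3 orv.py w9 .024 .52 .70 -.23 -.07 .00035 o9
```

```text
[ 0.6091 -0.1825  0.0413] [ 1.0e+00 -9.1e-03  1.3e-03  6.0e-04] t 12.95 gap mm 24.0 [-3.2  0.4  6.4] q [-0.34  0.22  1.41 -0.    1.51 -0.33]
(458, 515, 3)
```

View pics/o9.png

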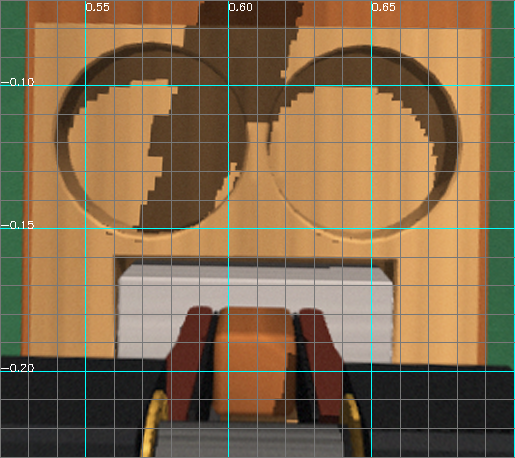

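Emit:
{"fn": "move_arm", "kwargs": {
  "motion": [
    {"travel": [-1, 0, 1], "delta_rot": [0, 0, 0], "grip": 15},
    {"travel": [0, 0, 1], "delta_rot": [0, 0, 0], "grip": 40},
    {"travel": [0, 0, 1], "delta_rot": [0, 0, 0], "grip": 40},
    {"travel": [0, 0, 1], "delta_rot": [0, 0, 0], "grip": 40},
    {"travel": [0, 0, 30], "delta_rot": [0, 0, 0], "grip": 40},
    {"travel": [0, 0, 65], "delta_rot": [0, 0, 0], "grip": 40},
    {"travel": [0, 0, 105], "delta_rot": [0, 0, 0], "grip": 40},
    {"travel": [0, -30, 145], "delta_rot": [0, 0, 0], "grip": 40},
    {"travel": [0, -60, 185], "delta_rot": [0, 0, 0], "grip": 40},
    {"travel": [0, -90, 210], "delta_rot": [0, 0, 0], "grip": 40},
    {"travel": [0, -90, 210], "delta_rot": [0, 0, 0], "grip": 40},
    {"travel": [0, -90, 210], "delta_rot": [0, 0, 0], "grip": 40}
  ]
}}

```text
time: 13.95
tool_pos: [0.6089, -0.2753, 0.2498]
ee_rot: [1.0, -0.011, 0.002, 0.001]
force: [0.4, -0.1, 0.3]
finger_gap: 0.453
```

```bash
python3 look.py wrist w10; python3 orv.py w10 .034 .50 .72 -.32 -.04 .0005 o10
python3 - <<'E'
import cv2
a=cv2.imread('pics/w10.png');cv2.imwrite('pics/w10c.png',cv2.resize(a[0:240,200:380],None,fx=2.5,fy=2.5,interpolation=cv2.INTER_CUBIC))
E
```

```text
[ 0.6088 -0.2735  0.2472] [ 9.999e-01 -1.010e-02  7.000e-04  3.000e-04] t 14.0 gap mm 40.0 [ 0.1 -0.8 -1.3] q [-0.47  0.29  0.97  0.    1.89 -0.45]
(560, 440, 3)
```

View pics/o10.png

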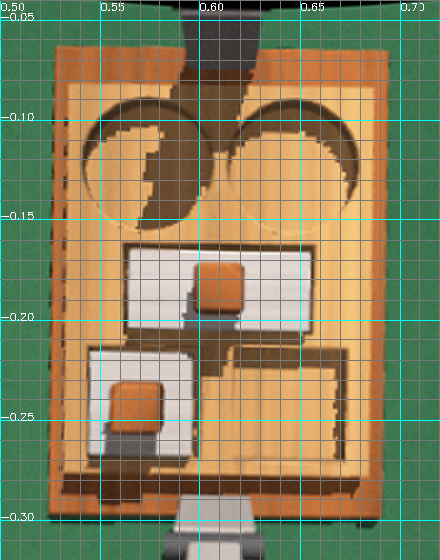

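View pics/w10c.png

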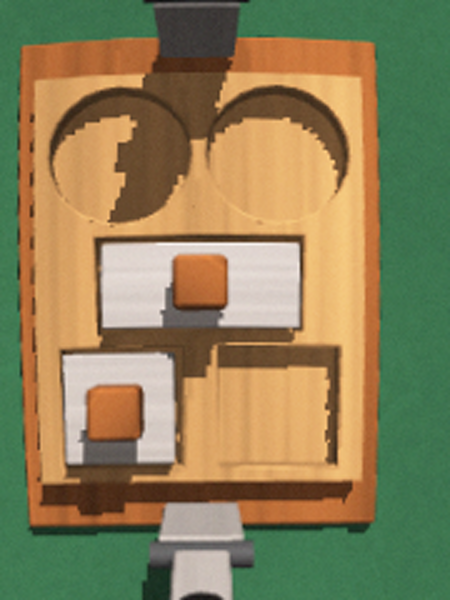

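Emit:
{"fn": "move_arm", "kwargs": {
  "motion": [
    {"travel": [-10, 40, 0], "delta_rot": [0, 0, 0], "grip": 50},
    {"travel": [-20, 80, 0], "delta_rot": [0, 0, 0], "grip": 50},
    {"travel": [-35, 118, 0], "delta_rot": [0, 0, 0], "grip": 50},
    {"travel": [-50, 156, 0], "delta_rot": [0, 0, 0], "grip": 50},
    {"travel": [-65, 194, 0], "delta_rot": [0, 0, 0], "grip": 50},
    {"travel": [-80, 232, 0], "delta_rot": [0, 0, 0], "grip": 50},
    {"travel": [-95, 270, 0], "delta_rot": [0, 0, 0], "grip": 50},
    {"travel": [-110, 308, 0], "delta_rot": [0, 0, 0], "grip": 50},
    {"travel": [-125, 346, 0], "delta_rot": [0, 0, 0], "grip": 50},
    {"travel": [-140, 384, 0], "delta_rot": [0, 0, 5], "grip": 50},
    {"travel": [-160, 420, 0], "delta_rot": [0, 0, 11], "grip": 50},
    {"travel": [-180, 450, 0], "delta_rot": [0, 0, 17], "grip": 50}
  ]
}}

```text
time: 15.0
tool_pos: [0.4259, 0.1805, 0.2437]
ee_rot: [0.99, 0.142, -0.002, -0.0]
force: [0.9, -0.7, -0.4]
finger_gap: 0.567
```

Emit:
{"fn": "move_arm", "kwargs": {
  "motion": [
    {"travel": [-80, 104, -70], "delta_rot": [0, 0, 6], "grip": 50},
    {"travel": [-80, 104, -70], "delta_rot": [0, 0, 6], "grip": 50},
    {"travel": [-80, 104, -70], "delta_rot": [0, 0, 6], "grip": 50},
    {"travel": [-80, 104, -70], "delta_rot": [0, 0, 6], "grip": 50},
    {"travel": [-80, 104, -70], "delta_rot": [0, 0, 6], "grip": 50},
    {"travel": [-80, 104, -70], "delta_rot": [0, 0, 6], "grip": 50},
    {"travel": [-80, 104, -70], "delta_rot": [0, 0, 6], "grip": 50}
  ]
}}

```text
time: 15.58
tool_pos: [0.3483, 0.2815, 0.1759]
ee_rot: [0.982, 0.191, -0.0, 0.0]
force: [0.1, 0.3, 0.6]
finger_gap: 0.572
```

```bash
python3 look.py wrist w11
python3 - <<'E'
from fit import *
im=cv2.imread('pics/w11.png')[:,:,::-1];P=dict(np.load('w11.npz'))
v,c=fit(im,P,True,'round',.3285,.3295,.37);print(v[:2].round(4),np.degrees(v[2]),c)
E
```

```text
[0.3489 0.2813 0.1766] [ 9.817e-01  1.902e-01 -0.000e+00  2.000e-04] t 15.6333 gap mm 50.3 [0.6 0.3 0.7] q [ 0.6  -0.33  1.7  -0.    1.77  0.22]
[0.3284 0.3294] 21.835934165492986 0.07483039711247914
```

View pics/w11.png

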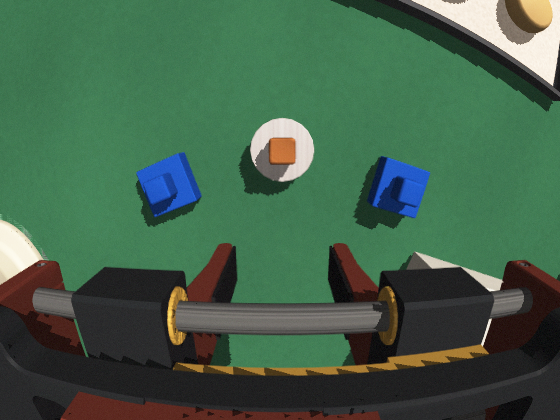

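Emit:
{"fn": "move_arm", "kwargs": {
  "motion": [
    {"travel": [-15, 30, -20], "delta_rot": [0, 0, 0], "grip": 50},
    {"travel": [-20.5, 48, -50], "delta_rot": [0, 0, 0], "grip": 50},
    {"travel": [-20.5, 48, -90], "delta_rot": [0, 0, 0], "grip": 50},
    {"travel": [-20.5, 48, -120], "delta_rot": [0, 0, 0], "grip": 50},
    {"travel": [-20.5, 48, -142], "delta_rot": [0, 0, 0], "grip": 50},
    {"travel": [-20.5, 48, -148.5], "delta_rot": [0, 0, 0], "grip": 50},
    {"travel": [-20.5, 48, -148.5], "delta_rot": [0, 0, 0], "grip": 50},
    {"travel": [-20.5, 48, -148.5], "delta_rot": [0, 0, 0], "grip": 15},
    {"travel": [-20.5, 48, -148.5], "delta_rot": [0, 0, 0], "grip": 15},
    {"travel": [-20.5, 48, -148.5], "delta_rot": [0, 0, 0], "grip": 15},
    {"travel": [-20.5, 48, -148.5], "delta_rot": [0, 0, 0], "grip": 15},
    {"travel": [-20.5, 48, -148.5], "delta_rot": [0, 0, 0], "grip": 15}
  ]
}}

```text
time: 16.63
tool_pos: [0.3287, 0.3302, 0.0294]
ee_rot: [0.982, 0.19, 0.001, -0.0]
force: [0.1, -0.2, 4.5]
finger_gap: 0.274
```

Emit:
{"fn": "move_arm", "kwargs": {
  "motion": [
    {"travel": [0, 0, 35], "delta_rot": [0, 0, 0], "grip": 15},
    {"travel": [0, 0, 75], "delta_rot": [0, 0, 0], "grip": 15},
    {"travel": [5, -10, 115], "delta_rot": [0, 0, 0], "grip": 15},
    {"travel": [20, -30, 145], "delta_rot": [0, 0, -3], "grip": 15},
    {"travel": [40, -60, 165], "delta_rot": [0, 0, -6], "grip": 15},
    {"travel": [60, -92, 175], "delta_rot": [0, 0, -9], "grip": 15},
    {"travel": [80, -125, 180], "delta_rot": [0, 0, -12], "grip": 15},
    {"travel": [100, -158, 180], "delta_rot": [0, 0, -15], "grip": 15},
    {"travel": [120, -191, 180], "delta_rot": [0, 0, -18], "grip": 15},
    {"travel": [140, -225, 180], "delta_rot": [0, 0, -21], "grip": 15},
    {"travel": [158, -260, 180], "delta_rot": [0, 0, -23], "grip": 15},
    {"travel": [175, -295, 180], "delta_rot": [0, 0, -23], "grip": 15}
  ]
}}

```text
time: 17.63
tool_pos: [0.5037, 0.0329, 0.2081]
ee_rot: [1.0, -0.01, 0.0, -0.0]
force: [0.1, 0.8, -1.1]
finger_gap: 0.272
```

Emit:
{"fn": "move_arm", "kwargs": {
  "motion": [
    {"travel": [20, -38, 0], "delta_rot": [0, 0, 0], "grip": 15},
    {"travel": [40, -76, 0], "delta_rot": [0, 0, 0], "grip": 15},
    {"travel": [55, -114, 0], "delta_rot": [0, 0, 0], "grip": 15},
    {"travel": [68, -148, 0], "delta_rot": [0, 0, 0], "grip": 15},
    {"travel": [68, -154, -30], "delta_rot": [0, 0, 0], "grip": 15},
    {"travel": [68, -154, -60], "delta_rot": [0, 0, 0], "grip": 15},
    {"travel": [68, -154, -90], "delta_rot": [0, 0, 0], "grip": 15},
    {"travel": [68, -154, -105], "delta_rot": [0, 0, 0], "grip": 15},
    {"travel": [68, -154, -105], "delta_rot": [0, 0, 0], "grip": 15},
    {"travel": [68, -154, -105], "delta_rot": [0, 0, 0], "grip": 15}
  ]
}}

```text
time: 18.47
tool_pos: [0.5705, -0.1191, 0.1023]
ee_rot: [1.0, -0.009, -0.001, -0.0]
force: [0.4, 0.4, -0.9]
finger_gap: 0.271
```

```bash
python3 look.py wrist w12
```

```text
[ 0.5715 -0.1193  0.1042] [ 1.0e+00 -9.1e-03  4.0e-04  1.0e-04] t 18.5167 gap mm 24.2 [ 0.5 -0.6 -1. ] q [-0.26  0.06  1.48 -0.    1.61 -0.25]
```

View pics/w12.png

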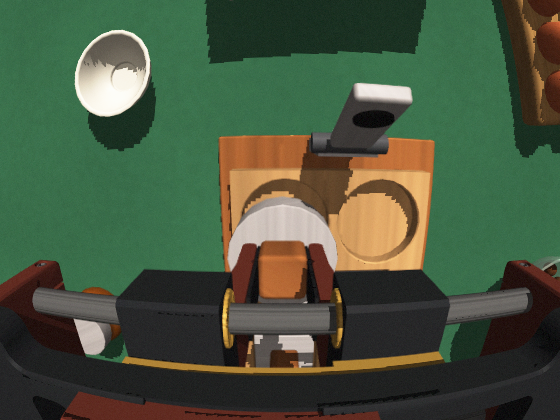

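Emit:
{"fn": "move_arm", "kwargs": {
  "motion": [
    {"travel": [0.8, 0.2, -20], "delta_rot": [0, 0, 0], "grip": 15},
    {"travel": [0.8, 0.2, -38], "delta_rot": [0, 0, 0], "grip": 15},
    {"travel": [0.8, 0.2, -45], "delta_rot": [0, 0, 0], "grip": 15},
    {"travel": [0.8, 0.2, -50], "delta_rot": [0, 0, 0], "grip": 15},
    {"travel": [0.8, 0.2, -56], "delta_rot": [0, 0, 0], "grip": 15},
    {"travel": [0.8, 0.2, -61], "delta_rot": [0, 0, 0], "grip": 15},
    {"travel": [0.8, 0.2, -65], "delta_rot": [0, 0, 0], "grip": 15},
    {"travel": [0.8, 0.2, -65], "delta_rot": [0, 0, 0], "grip": 15}
  ]
}}

```text
time: 19.18
tool_pos: [0.5725, -0.1192, 0.0393]
ee_rot: [1.0, -0.009, 0.001, 0.0]
force: [0.6, 0.8, 0.8]
finger_gap: 0.271
```

```bash
python3 look.py wrist w13
```

```text
[ 0.5725 -0.1192  0.0392] [ 1.0e+00 -9.1e-03  8.0e-04  2.0e-04] t 19.2333 gap mm 24.2 [-0.4  0.4  1.8] q [-0.26  0.09  1.56 -0.    1.49 -0.25]
```

View pics/w13.png

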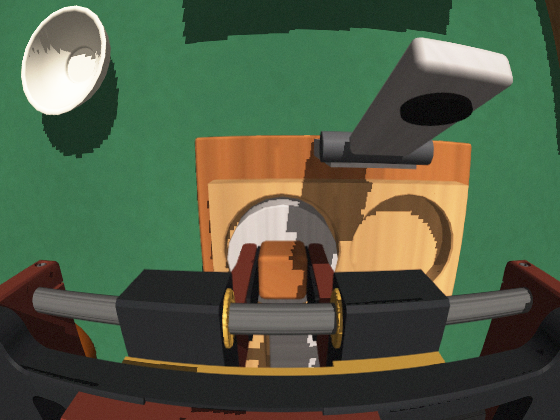

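Emit:
{"fn": "move_arm", "kwargs": {
  "motion": [
    {"travel": [0, 0, 0], "delta_rot": [0, 0, 0], "grip": 40},
    {"travel": [0, 0, 0], "delta_rot": [0, 0, 0], "grip": 40},
    {"travel": [0, 0, 0], "delta_rot": [0, 0, 0], "grip": 40},
    {"travel": [0, 0, 30], "delta_rot": [0, 0, 0], "grip": 40},
    {"travel": [0, 0, 65], "delta_rot": [0, 0, 0], "grip": 40},
    {"travel": [0, -10, 105], "delta_rot": [0, 0, 0], "grip": 40},
    {"travel": [10, -40, 135], "delta_rot": [0, 0, 0], "grip": 40},
    {"travel": [20, -75, 160], "delta_rot": [0, 0, 0], "grip": 40},
    {"travel": [30, -110, 185], "delta_rot": [0, 0, 0], "grip": 40},
    {"travel": [36, -140, 210], "delta_rot": [0, 0, 0], "grip": 40},
    {"travel": [36, -140, 210], "delta_rot": [0, 0, 0], "grip": 40},
    {"travel": [36, -140, 210], "delta_rot": [0, 0, 0], "grip": 40}
  ]
}}

```text
time: 20.23
tool_pos: [0.6084, -0.2614, 0.2498]
ee_rot: [1.0, -0.011, 0.001, 0.001]
force: [-0.0, 0.1, -0.5]
finger_gap: 0.458
```

```bash
python3 look.py wrist w14; python3 look.py top t14; python3 orv.py w14 .034 .50 .72 -.32 -.04 .0005 o14
```

```text
[ 0.6081 -0.2596  0.2481] [ 1.0e+00 -9.8e-03  3.0e-04 -1.0e-04] t 20.2833 gap mm 40.0 [-0.8  0.7 -0.8] q [-0.46  0.27  0.99  0.    1.89 -0.44]
[ 0.6078 -0.2585  0.247 ] [ 1.0e+00 -9.1e-03 -6.0e-04 -5.0e-04] t 20.3333 gap mm 40.0 [ 0.4 -0.2 -0.5] q [-0.45  0.27  0.99  0.    1.89 -0.44]
(560, 440, 3)
```

View pics/o14.png

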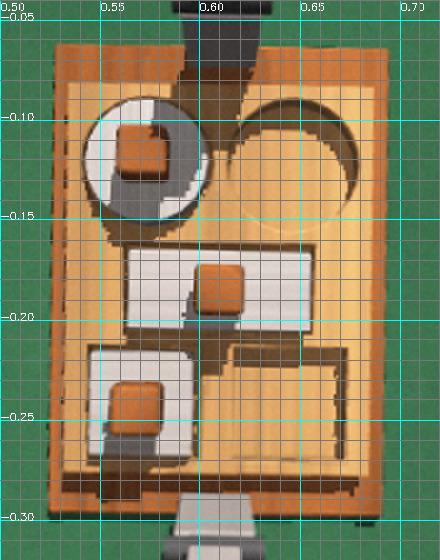

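View pics/t14.png

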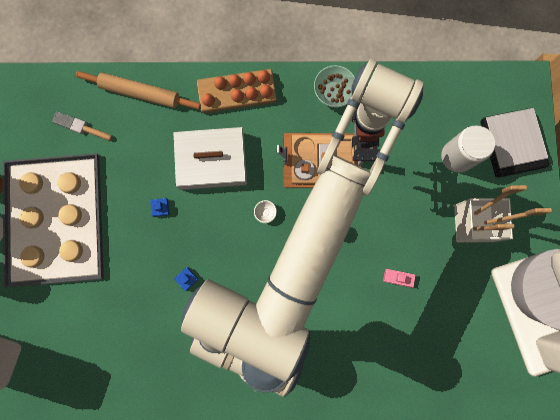

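Emit:
{"fn": "move_arm", "kwargs": {
  "motion": [
    {"travel": [0, 355, 25], "delta_rot": [0, 0, 5], "grip": 45},
    {"travel": [0, 355, 25], "delta_rot": [0, 0, 5], "grip": 45},
    {"travel": [0, 355, 25], "delta_rot": [0, 0, 5], "grip": 45},
    {"travel": [0, 355, 25], "delta_rot": [0, 0, 5], "grip": 45},
    {"travel": [0, 355, 25], "delta_rot": [0, 0, 5], "grip": 45},
    {"travel": [0, 355, 25], "delta_rot": [0, 0, 5], "grip": 45},
    {"travel": [0, 355, 25], "delta_rot": [0, 0, 5], "grip": 45},
    {"travel": [0, 355, 25], "delta_rot": [0, 0, 5], "grip": 45},
    {"travel": [0, 355, 25], "delta_rot": [0, 0, 5], "grip": 45},
    {"travel": [0, 355, 25], "delta_rot": [0, 0, 5], "grip": 45},
    {"travel": [0, 355, 25], "delta_rot": [0, 0, 5], "grip": 45},
    {"travel": [0, 355, 25], "delta_rot": [0, 0, 5], "grip": 45}
  ]
}}

```text
time: 21.33
tool_pos: [0.6072, 0.0961, 0.272]
ee_rot: [0.999, 0.035, -0.001, 0.0]
force: [-0.3, -0.1, -0.0]
finger_gap: 0.507
```

```bash
python3 look.py wrist w15;  python3 look.py top t15; python3 orv.py w15 .064 .48 .73 .04 .32 .0005 o15; python3 orv.py w15 .092 .55 .67 .11 .25 .00025 o15h
```

```text
[0.6074 0.0954 0.2722] [ 9.994e-01  3.440e-02 -7.000e-04  2.000e-04] t 21.3833 gap mm 45.0 [-1.1 -0.3 -0.4] q [ 0.1   0.15  1.08 -0.    1.91  0.03]
[0.6076 0.095  0.2725] [ 9.994e-01  3.390e-02 -5.000e-04  2.000e-04] t 21.4333 gap mm 45.1 [-0.  -0.4 -0.1] q [ 0.1   0.15  1.08 -0.    1.91  0.03]
(560, 500, 3)
(560, 480, 3)
```

View pics/o15.png

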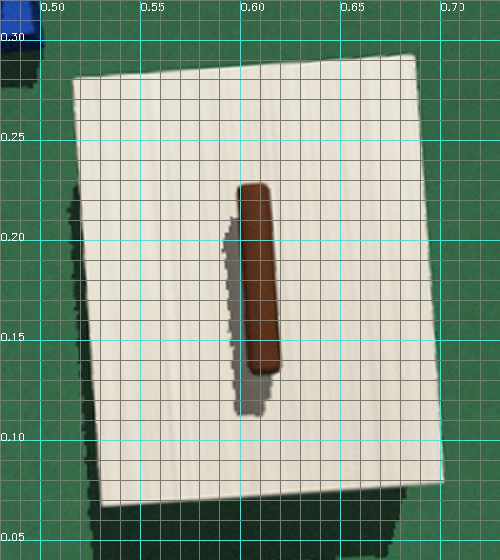

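View pics/o15h.png

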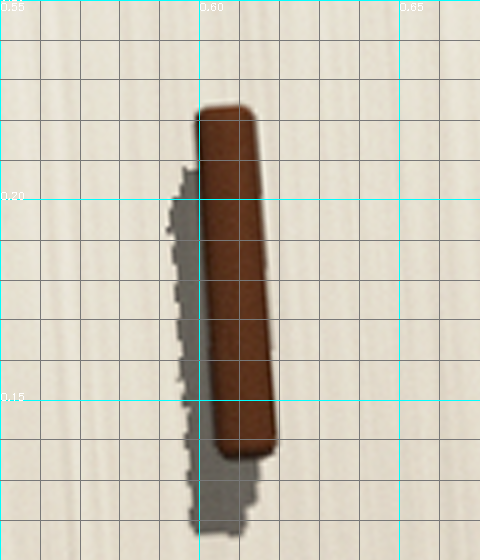

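View pics/t15.png

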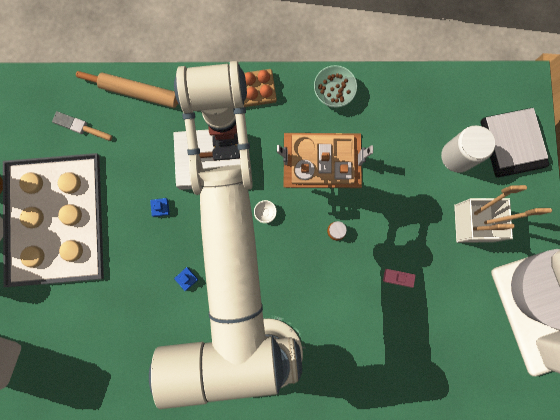

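Emit:
{"fn": "move_arm", "kwargs": {
  "motion": [
    {"travel": [0.7, 40, -10], "delta_rot": [0, 0, 0], "grip": 45},
    {"travel": [0.7, 80, -20], "delta_rot": [0, 0, 0], "grip": 45},
    {"travel": [0.7, 84.5, -60], "delta_rot": [0, 0, 0], "grip": 45},
    {"travel": [0.7, 84.5, -100], "delta_rot": [0, 0, 0], "grip": 45},
    {"travel": [0.7, 84.5, -140], "delta_rot": [0, 0, 0], "grip": 45},
    {"travel": [0.7, 84.5, -175], "delta_rot": [0, 0, 0], "grip": 45},
    {"travel": [0.7, 84.5, -195], "delta_rot": [0, 0, 0], "grip": 45},
    {"travel": [0.7, 84.5, -203], "delta_rot": [0, 0, 0], "grip": 45},
    {"travel": [0.7, 84.5, -203], "delta_rot": [0, 0, 0], "grip": 45},
    {"travel": [0.7, 84.5, -203], "delta_rot": [0, 0, 0], "grip": 45}
  ]
}}

```text
time: 22.27
tool_pos: [0.6094, 0.1797, 0.0715]
ee_rot: [0.999, 0.034, 0.001, -0.0]
force: [-0.0, 1.4, -0.0]
finger_gap: 0.514
```

Emit:
{"fn": "move_arm", "kwargs": {
  "motion": [
    {"travel": [-0.5, 0, -2.5], "delta_rot": [0, 0, 0], "grip": 45},
    {"travel": [-0.5, 0, -2.5], "delta_rot": [0, 0, 0], "grip": 8},
    {"travel": [-0.5, 0, -2.5], "delta_rot": [0, 0, 0], "grip": 8},
    {"travel": [-0.5, 0, -2.5], "delta_rot": [0, 0, 0], "grip": 8},
    {"travel": [-0.5, 0, -2.5], "delta_rot": [0, 0, 0], "grip": 8},
    {"travel": [-0.5, 0, -2.5], "delta_rot": [0, 0, 0], "grip": 8},
    {"travel": [-0.5, 0, -2.5], "delta_rot": [0, 0, 0], "grip": 8},
    {"travel": [-0.5, 0, -2.5], "delta_rot": [0, 0, 0], "grip": 8}
  ],
  "force": 55
}}

```text
time: 22.93
tool_pos: [0.6083, 0.1806, 0.068]
ee_rot: [0.999, 0.035, 0.0, -0.0]
force: [0.5, 0.5, 0.2]
finger_gap: 0.18
```

```bash
python3 look.py wrist w16
```

```text
[0.6084 0.1806 0.0681] [ 9.994e-01  3.450e-02  4.000e-04 -1.000e-04] t 22.9833 gap mm 15.7 [ 0.3 -0.3  2.4] q [0.23 0.21 1.38 0.   1.56 0.17]
```

Emit:
{"fn": "move_arm", "kwargs": {
  "motion": [
    {"travel": [0, 0, 15], "delta_rot": [0, 0, 0], "grip": 8},
    {"travel": [0, 0, 40], "delta_rot": [0, 0, 0], "grip": 8},
    {"travel": [0, 0, 70], "delta_rot": [0, 0, 0], "grip": 8},
    {"travel": [0, 0, 100], "delta_rot": [0, 0, -1], "grip": 8},
    {"travel": [0, 0, 130], "delta_rot": [0, 0, -2], "grip": 8},
    {"travel": [0, 0, 155], "delta_rot": [0, 0, -3], "grip": 8},
    {"travel": [0, 0, 175], "delta_rot": [0, 0, -4], "grip": 8},
    {"travel": [0, 0, 185], "delta_rot": [0, 0, -4.8], "grip": 8},
    {"travel": [0, -15, 190], "delta_rot": [0, 0, -4.8], "grip": 8},
    {"travel": [0, -40, 190], "delta_rot": [0, 0, -4.8], "grip": 8},
    {"travel": [0, -65, 190], "delta_rot": [0, 0, -4.8], "grip": 8},
    {"travel": [0, -90, 190], "delta_rot": [0, 0, -4.8], "grip": 8}
  ]
}}

```text
time: 23.98
tool_pos: [0.6075, 0.0889, 0.255]
ee_rot: [1.0, -0.007, -0.002, 0.0]
force: [-0.3, -0.7, -4.4]
finger_gap: 0.178
```

Emit:
{"fn": "move_arm", "kwargs": {
  "motion": [
    {"travel": [0, -25, 0], "delta_rot": [0, 0, 0], "grip": 8},
    {"travel": [0, -55, 0], "delta_rot": [0, 0, 0], "grip": 8},
    {"travel": [0, -85, 0], "delta_rot": [0, 0, 0], "grip": 8},
    {"travel": [0, -115, 0], "delta_rot": [0, 0, 0], "grip": 8},
    {"travel": [0, -145, 0], "delta_rot": [0, 0, 0], "grip": 8},
    {"travel": [0, -175, 0], "delta_rot": [0, 0, 0], "grip": 8},
    {"travel": [0, -205, 0], "delta_rot": [0, 0, 0], "grip": 8},
    {"travel": [0, -230, 0], "delta_rot": [0, 0, 0], "grip": 8},
    {"travel": [0, -250, 0], "delta_rot": [0, 0, 0], "grip": 8},
    {"travel": [0, -264, 0], "delta_rot": [0, 0, 0], "grip": 8},
    {"travel": [0, -269, 0], "delta_rot": [0, 0, 0], "grip": 8},
    {"travel": [0, -269, 0], "delta_rot": [0, 0, 0], "grip": 8}
  ]
}}

```text
time: 24.98
tool_pos: [0.6076, -0.1796, 0.2561]
ee_rot: [1.0, -0.008, -0.001, -0.0]
force: [0.2, 0.7, -4.0]
finger_gap: 0.178
```

```bash
python3 look.py wrist w17; python3 look.py scene s17;python3 look.py top t17
```

```text
[ 0.6079 -0.1784  0.2566] [ 1.0e+00 -7.5e-03 -8.0e-04 -6.0e-04] t 25.0333 gap mm 15.7 [ 0.4  1.  -5.1] q [-0.34  0.2   1.06  0.    1.89 -0.32]
[ 0.6081 -0.1777  0.257 ] [ 1.e+00 -7.e-03 -5.e-04 -5.e-04] t 25.0833 gap mm 15.9 [ 0.2  0.6 -5.3] q [-0.34  0.2   1.06  0.    1.89 -0.32]
[ 0.6082 -0.1774  0.2574] [ 1.0e+00 -6.7e-03 -2.0e-04 -4.0e-04] t 25.1333 gap mm 15.8 [-0.4  0.4 -5.6] q [-0.34  0.2   1.06  0.    1.89 -0.32]
```

View pics/w17.png

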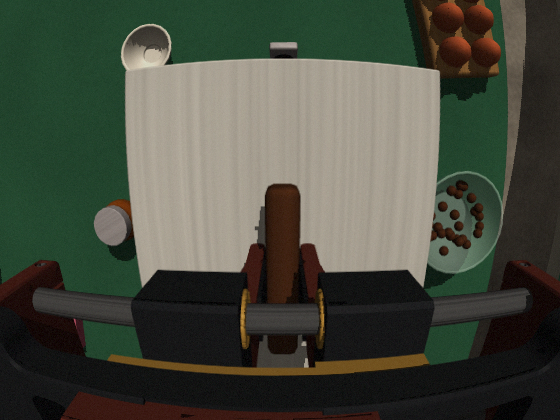

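View pics/s17.png

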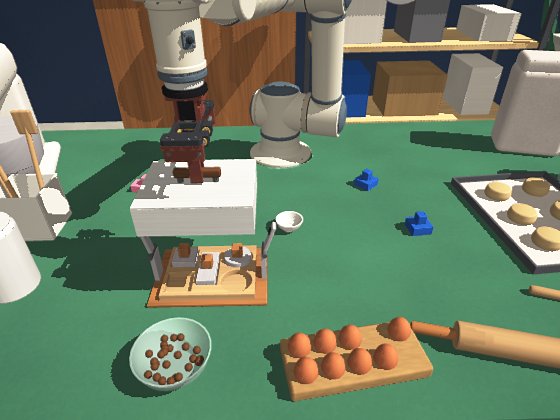

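Emit:
{"fn": "move_arm", "kwargs": {
  "motion": [
    {"travel": [0, -1, -20], "delta_rot": [0, 0, 0], "grip": 8},
    {"travel": [0, -1, -50], "delta_rot": [0, 0, 0], "grip": 8},
    {"travel": [0, -1, -80], "delta_rot": [0, 0, 0], "grip": 8},
    {"travel": [0, -1, -110], "delta_rot": [0, 0, 0], "grip": 8},
    {"travel": [0, -1, -135], "delta_rot": [0, 0, 0], "grip": 8},
    {"travel": [0, -1, -147], "delta_rot": [0, 0, 0], "grip": 8},
    {"travel": [0, -1, -150], "delta_rot": [0, 0, 0], "grip": 8},
    {"travel": [0, -1, -150], "delta_rot": [0, 0, 0], "grip": 8},
    {"travel": [0, -1, -150], "delta_rot": [0, 0, 0], "grip": 8}
  ]
}}

```text
time: 25.88
tool_pos: [0.6091, -0.1794, 0.11]
ee_rot: [1.0, -0.007, 0.001, 0.0]
force: [0.9, 0.3, -3.9]
finger_gap: 0.177
```

```bash
python3 look.py wrist w18; python3 look.py scene s18;python3 look.py top t18
python3 - <<'E'
import cv2
a=cv2.imread('pics/s18.png');cv2.imwrite('pics/s18c.png',cv2.resize(a[150:320,120:300],None,fx=4,fy=3.5,interpolation=cv2.INTER_CUBIC))
a=cv2.imread('pics/t18.png');cv2.imwrite('pics/t18c.png',cv2.resize(a[110:210,260:390],None,fx=6,fy=6,interpolation=cv2.INTER_CUBIC))
E
```

```text
[ 0.6094 -0.1797  0.1105] [ 1.0e+00 -7.2e-03  2.0e-03  7.0e-04] t 25.9333 gap mm 15.6 [ 0.1 -0.7 -4. ] q [-0.34  0.19  1.32  0.    1.63 -0.33]
[ 0.6094 -0.1798  0.1105] [ 1.0e+00 -7.3e-03  2.1e-03  7.0e-04] t 25.9833 gap mm 15.5 [ 0.1  0.3 -4. ] q [-0.34  0.19  1.32  0.    1.63 -0.33]
[ 0.6092 -0.1798  0.1103] [ 1.0e+00 -7.3e-03  1.9e-03  6.0e-04] t 26.0333 gap mm 16.0 [ 0.4  0.5 -4.9] q [-0.34  0.19  1.32  0.    1.63 -0.33]
```

View pics/w18.png

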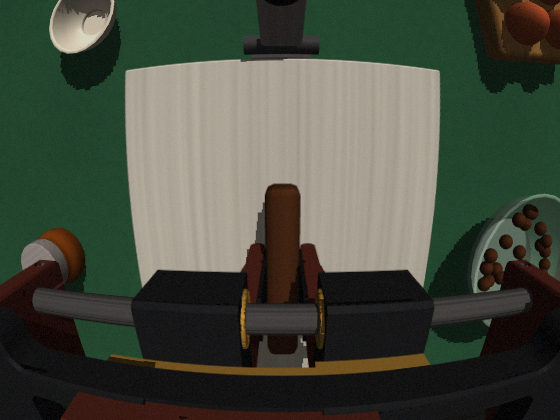

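View pics/s18c.png

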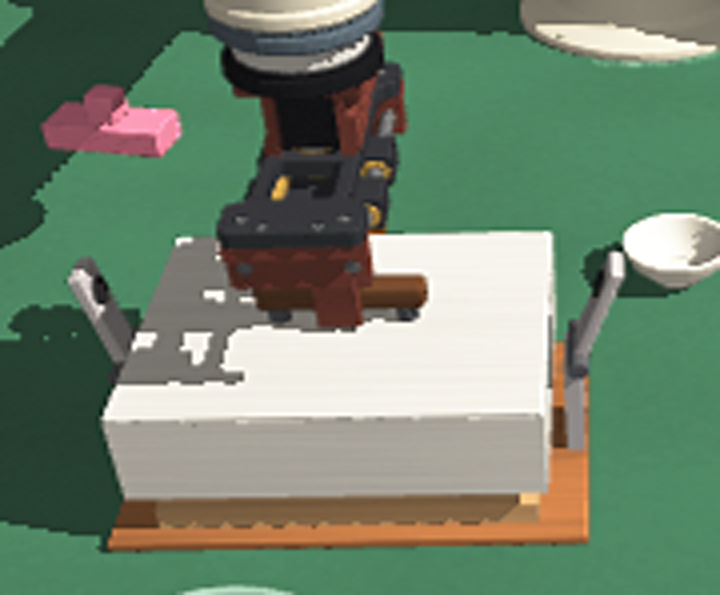

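View pics/t18c.png

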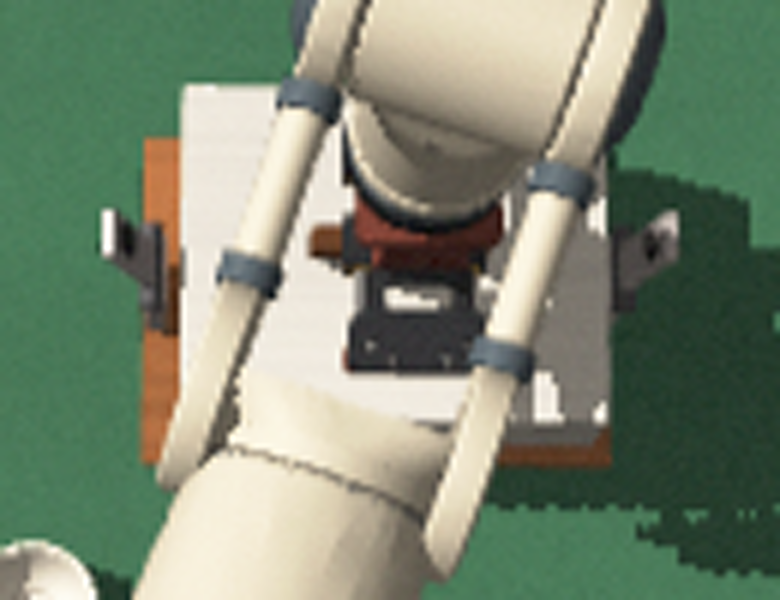

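```bash
cat > ov.py <<'E'
import sys
from h import *
fn,cx,cy,cz,cyaw,tx,ty,tyaw=sys.argv[1],*map(float,sys.argv[2:9])
fish=fn[0]=='w'
x0,y0,x1,y1=map(int,sys.argv[9:13]); f=int(sys.argv[13])
im=cv2.imread('pics/'+fn+'.png');P=dict(np.load(fn+'.npz'))
big=cv2.resize(im[y0:y1,x0:x1],None,fx=f,fy=f,interpolation=cv2.INTER_CUBIC)
def poly(pts,x,y,yaw,col):
    yaw=np.radians(yaw);c,s=np.cos(yaw),np.sin(yaw)
    q=[(proj(P,(x+c*a-s*b,y+s*a+c*b,h),fish)-[x0,y0]+.5)*f for a,b,h in pts]
    cv2.polylines(big,[np.int32(np.round(q))],True,col,1,cv2.LINE_AA)
def rc(sx,sy,z,oy=0): return [(a*sx/2,oy+b*sy/2,z) for a,b in[(-1,-1),(-1,1),(1,1),(1,-1)]]
poly(rc(.173,.216,cz+.064),cx,cy,cyaw,(255,0,255));poly(rc(.173,.216,cz),cx,cy,cyaw,(255,0,255))
poly(rc(.180,.252,.008),tx,ty,tyaw,(0,255,255));poly(rc(.180,.252,0),tx,ty,tyaw,(0,255,255));poly(rc(.157,.2,.024),tx,ty,tyaw,(255,255,0))
for sg in(1,-1): poly(rc(.036,.01,.076,sg*.119),tx,ty,tyaw,(0,0,255))
cv2.imwrite('pics/'+fn+'ov.png',big)
E
python3 ov.py s18 .6088 -.1806 .0423 -.8 .6083 -.1795 -.9 130 160 290 310 4
python3 ov.py t18 .6088 -.1806 .0423 -.8 .6083 -.1795 -.9 265 110 385 205 6
```

```text
(no output)
```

View pics/s18ov.png

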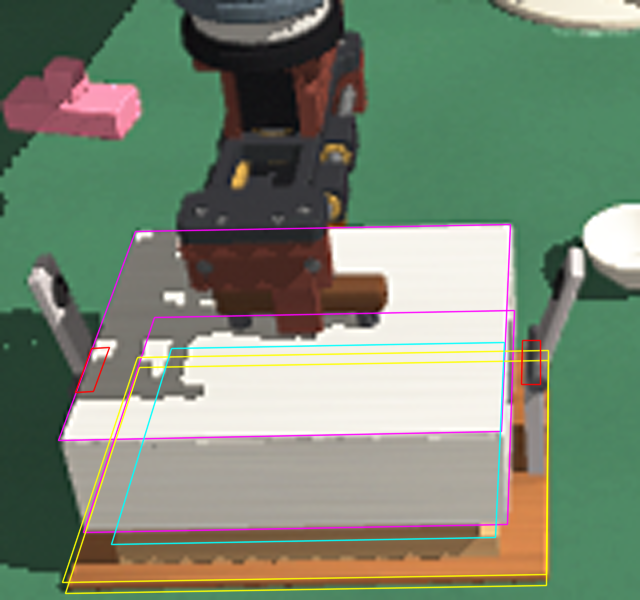

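View pics/t18ov.png

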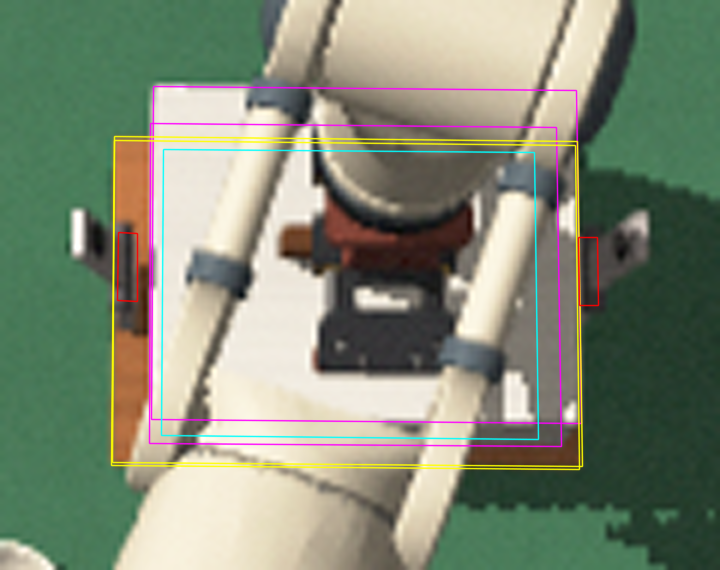

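Emit:
{"fn": "move_arm", "kwargs": {
  "motion": [
    {"travel": [-0.7, 0.8, 0], "delta_rot": [0, 0, 0], "grip": 8},
    {"travel": [-0.7, 0.8, -5], "delta_rot": [0, 0, 0], "grip": 8},
    {"travel": [-0.7, 0.8, -10], "delta_rot": [0, 0, 0], "grip": 8},
    {"travel": [-0.7, 0.8, -15], "delta_rot": [0, 0, 0], "grip": 8},
    {"travel": [-0.7, 0.8, -20], "delta_rot": [0, 0, 0], "grip": 8},
    {"travel": [-0.7, 0.8, -20], "delta_rot": [0, 0, 0], "grip": 8}
  ]
}}

```text
time: 26.53
tool_pos: [0.6069, -0.1785, 0.0855]
ee_rot: [1.0, -0.007, -0.001, -0.0]
force: [2.0, 0.8, -6.1]
finger_gap: 0.179
```

Emit:
{"fn": "move_arm", "kwargs": {
  "motion": [
    {"travel": [0.5, 0, -3], "delta_rot": [0, 0, 0], "grip": 8},
    {"travel": [0.5, 0, -6], "delta_rot": [0, 0, 0], "grip": 8},
    {"travel": [0.5, 0, -9], "delta_rot": [0, 0, 0], "grip": 8},
    {"travel": [0.5, 0, -10], "delta_rot": [0, 0, 0], "grip": 8},
    {"travel": [0.5, 0, -10], "delta_rot": [0, 0, 0], "grip": 8}
  ]
}}

```text
time: 26.95
tool_pos: [0.6077, -0.1787, 0.0771]
ee_rot: [1.0, -0.007, -0.0, -0.0]
force: [-0.4, -0.1, -4.3]
finger_gap: 0.178
```

```bash
python3 look.py scene s19;python3 look.py top t19;python3 ov.py s19 .6083 -.1795 .008 -.9 .6083 -.1795 -.9 130 160 290 310 4
python3 ov.py t19 .6083 -.1795 .008 -.9 .6083 -.1795 -.9 265 110 385 205 6
```

```text
[ 0.6078 -0.1787  0.0774] [ 1.0e+00 -7.4e-03 -2.0e-04 -1.0e-04] t 27.0 gap mm 15.7 [ 0.2  0.2 -3.8] q [-0.34  0.2   1.37  0.    1.57 -0.32]
[ 0.6079 -0.1788  0.0777] [ 1.     -0.0074 -0.      0.    ] t 27.05 gap mm 15.9 [-0.3  0.1 -5.4] q [-0.34  0.2   1.37 -0.    1.57 -0.32]
```

View pics/s19ov.png

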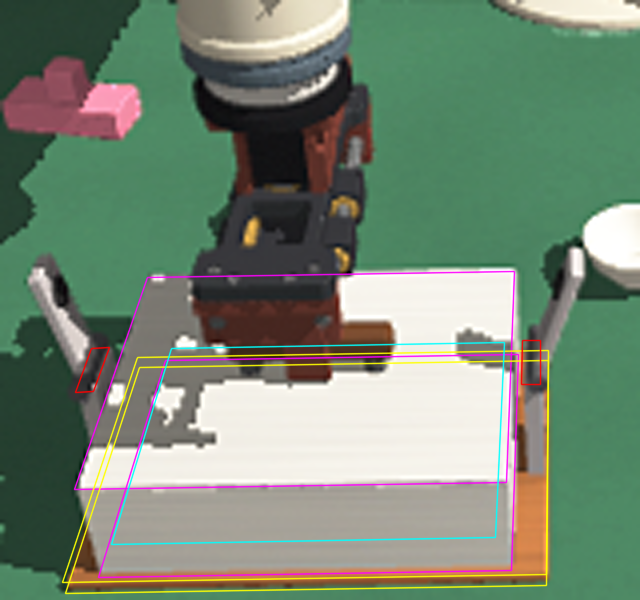

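Emit:
{"fn": "move_arm", "kwargs": {
  "motion": [
    {"travel": [0, 0, -2], "delta_rot": [0, 0, 0], "grip": 8},
    {"travel": [0, 0, -3], "delta_rot": [0, 0, 0], "grip": 8},
    {"travel": [0, 0, -3], "delta_rot": [0, 0, 0], "grip": 8}
  ]
}}

```text
time: 27.3
tool_pos: [0.6084, -0.179, 0.076]
ee_rot: [1.0, -0.007, 0.001, 0.0]
force: [-1.0, 0.2, 1.6]
finger_gap: 0.175
```

```bash
python3 look.py top t20
```

```text
[ 0.6084 -0.1789  0.076 ] [ 1.0e+00 -7.4e-03  9.0e-04  3.0e-04] t 27.35 gap mm 15.8 [-1.8 -0.7  2.5] q [-0.34  0.2   1.37 -0.    1.57 -0.32]
```

Emit:
{"fn": "move_arm", "kwargs": {
  "motion": [
    {"travel": [0, 0, 0], "delta_rot": [0, 0, 0], "grip": 45},
    {"travel": [0, 0, 0], "delta_rot": [0, 0, 0], "grip": 45},
    {"travel": [0, 0, 0], "delta_rot": [0, 0, 0], "grip": 45},
    {"travel": [0, 0, 0], "delta_rot": [0, 0, 0], "grip": 45},
    {"travel": [0, 0, 25], "delta_rot": [0, 0, 0], "grip": 45},
    {"travel": [0, 0, 60], "delta_rot": [0, 0, 0], "grip": 45},
    {"travel": [0, 0, 100], "delta_rot": [0, 0, 0], "grip": 20},
    {"travel": [0, 0, 140], "delta_rot": [0, 0, 0], "grip": 0},
    {"travel": [0, -30, 170], "delta_rot": [0, 0, 0], "grip": 0},
    {"travel": [0, -60, 190], "delta_rot": [0, 0, 0], "grip": 0},
    {"travel": [0, -70, 190], "delta_rot": [0, 0, 0], "grip": 0},
    {"travel": [0, -70, 190], "delta_rot": [0, 0, 0], "grip": 0}
  ],
  "force": 30
}}

```text
time: 28.35
tool_pos: [0.608, -0.2513, 0.2652]
ee_rot: [1.0, -0.009, 0.001, 0.001]
force: [-0.2, -0.4, -0.9]
finger_gap: 0.096
```

```bash
python3 look.py wrist w21; python3 look.py scene s21; python3 ov.py s21 .6083 -.1795 .008 -.9 .6083 -.1795 -.9 130 160 290 310 4;python3 ov.py w21 .6083 -.1795 .008 -.9 .6083 -.1795 -.9 150 0 430 270 2
```

```text
[ 0.6078 -0.2494  0.2632] [ 1.0e+00 -8.3e-03 -6.0e-04 -5.0e-04] t 28.4 gap mm 4.2 [-0.1  0.7 -0.1] q [-0.44  0.27  0.96  0.    1.91 -0.42]
[ 0.6077 -0.2483  0.2622] [ 1.     -0.0076 -0.0014 -0.001 ] t 28.45 gap mm 1.9 [ 0.5 -0.  -0.3] q [-0.44  0.27  0.96  0.    1.91 -0.42]
```

View pics/s21ov.png

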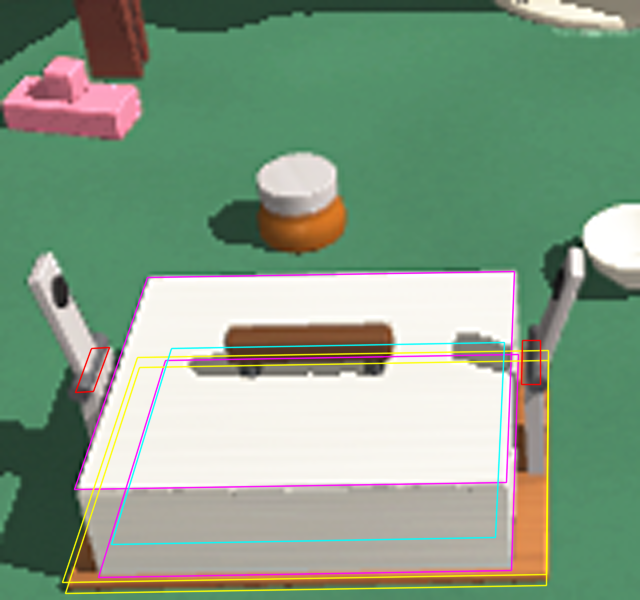

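View pics/w21ov.png

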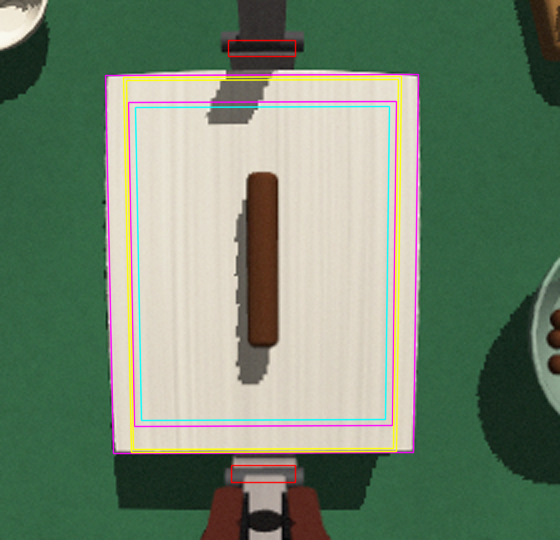

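Emit:
{"fn": "move_arm", "kwargs": {
  "motion": [
    {"travel": [-1.3, -40, 0], "delta_rot": [0, 0, 0], "grip": 0},
    {"travel": [-1.3, -80, 0], "delta_rot": [0, 0, 0], "grip": 0},
    {"travel": [-1.3, -115, 0], "delta_rot": [0, 0, 0], "grip": 0},
    {"travel": [-1.3, -127, 0], "delta_rot": [0, 0, 0], "grip": 0},
    {"travel": [-1.3, -127, -35], "delta_rot": [0, 0, 0], "grip": 0},
    {"travel": [-1.3, -127, -70], "delta_rot": [0, 0, 0], "grip": 0},
    {"travel": [-1.3, -127, -105], "delta_rot": [0, 0, 0], "grip": 0},
    {"travel": [-1.3, -127, -135], "delta_rot": [0, 0, 0], "grip": 0},
    {"travel": [-1.3, -127, -143], "delta_rot": [0, 0, 0], "grip": 0},
    {"travel": [-1.3, -127, -143], "delta_rot": [0, 0, 0], "grip": 0},
    {"travel": [-1.3, -127, -143], "delta_rot": [0, 0, 0], "grip": 0}
  ]
}}

```text
time: 29.37
tool_pos: [0.6068, -0.3746, 0.1217]
ee_rot: [1.0, -0.007, -0.0, -0.0]
force: [-1.4, -0.4, 0.3]
finger_gap: 0.008
```

```bash
python3 look.py scene s22
python3 - <<'E'
import cv2
a=cv2.imread('pics/s22.png');cv2.imwrite('pics/s22c.png',cv2.resize(a[120:320,80:300],None,fx=3,fy=3,interpolation=cv2.INTER_CUBIC))
E
```

```text
[ 0.6075 -0.3754  0.1238] [ 1.0e+00 -7.0e-03  1.1e-03  6.0e-04] t 29.4167 gap mm 0.3 [0.1 0.3 1.2] q [-0.6   0.4   1.04  0.    1.69 -0.59]
```

View pics/s22c.png

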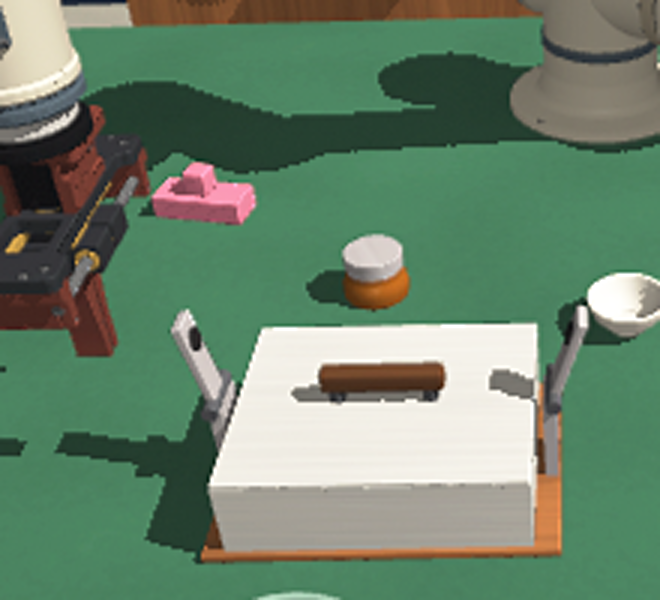

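Emit:
{"fn": "move_arm", "kwargs": {
  "motion": [
    {"travel": [-0.5, 20, -4], "delta_rot": [0, 0, 0], "grip": 0},
    {"travel": [-0.5, 35, -4], "delta_rot": [0, 0, 0], "grip": 0},
    {"travel": [-0.5, 43, 0], "delta_rot": [0, 0, 0], "grip": 0},
    {"travel": [-0.5, 51, 2], "delta_rot": [0, 0, 0], "grip": 0},
    {"travel": [-0.5, 60, 3.5], "delta_rot": [0, 0, 0], "grip": 0},
    {"travel": [-0.5, 68, 4], "delta_rot": [0, 0, 0], "grip": 0},
    {"travel": [-0.5, 77, 2], "delta_rot": [0, 0, 0], "grip": 0},
    {"travel": [-0.5, 85, -1], "delta_rot": [0, 0, 0], "grip": 0},
    {"travel": [-0.5, 93, -5], "delta_rot": [0, 0, 0], "grip": 0},
    {"travel": [-0.5, 100, -11], "delta_rot": [0, 0, 0], "grip": 0},
    {"travel": [-0.5, 105, -18], "delta_rot": [0, 0, 0], "grip": 0},
    {"travel": [-0.5, 109, -25], "delta_rot": [0, 0, 0], "grip": 0}
  ]
}}

```text
time: 30.42
tool_pos: [0.606, -0.2658, 0.0955]
ee_rot: [1.0, -0.007, -0.0, -0.0]
force: [0.4, -0.5, 0.1]
finger_gap: 0.003
```

```bash
python3 look.py scene s23
python3 - <<'E'
import cv2
a=cv2.imread('pics/s23.png');cv2.imwrite('pics/s23c.png',cv2.resize(a[120:320,80:300],None,fx=3,fy=3,interpolation=cv2.INTER_CUBIC))
E
```

```text
[ 0.6054 -0.2649  0.0934] [ 1.     -0.0069 -0.0016 -0.0011] t 30.4667 gap mm 0.2 [ 1.2  0.  -0.4] q [-0.46  0.27  1.26  0.    1.62 -0.45]
```

View pics/s23c.png

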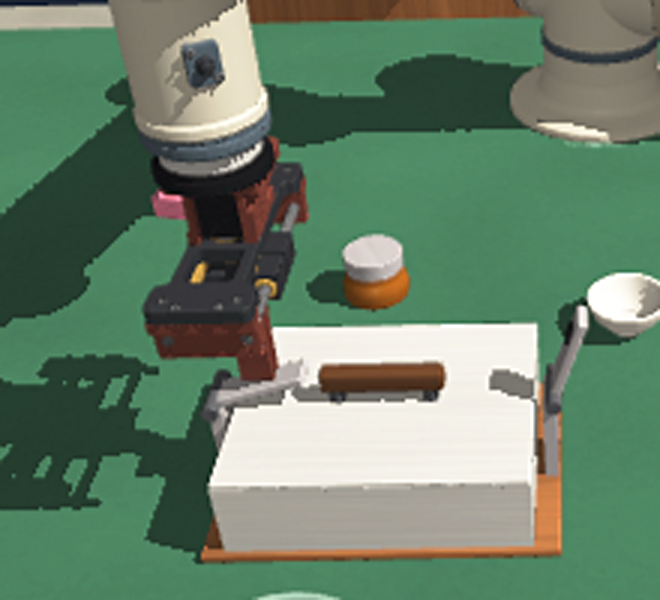

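Emit:
{"fn": "move_arm", "kwargs": {
  "motion": [
    {"travel": [0.5, 3, -5], "delta_rot": [0, 0, 0], "grip": 0},
    {"travel": [0.5, 3, -9], "delta_rot": [0, 0, 0], "grip": 0},
    {"travel": [0.5, 3, -12], "delta_rot": [0, 0, 0], "grip": 0},
    {"travel": [0.5, 3, -14], "delta_rot": [0, 0, 0], "grip": 0},
    {"travel": [0.5, 3, -15], "delta_rot": [0, 0, 0], "grip": 0},
    {"travel": [0.5, 3, -15], "delta_rot": [0, 0, 0], "grip": 0}
  ]
}}

```text
time: 30.97
tool_pos: [0.6066, -0.2639, 0.0819]
ee_rot: [1.0, -0.007, 0.0, -0.0]
force: [-0.5, 1.0, 1.5]
finger_gap: 0.002
```

Emit:
{"fn": "move_arm", "kwargs": {
  "motion": [
    {"travel": [0, 0, -2], "delta_rot": [0, 0, 0], "grip": 0},
    {"travel": [0, 0, -3], "delta_rot": [0, 0, 0], "grip": 0},
    {"travel": [0, 0, -3], "delta_rot": [0, 0, 0], "grip": 0}
  ]
}}

```text
time: 31.22
tool_pos: [0.6067, -0.2639, 0.0816]
ee_rot: [1.0, -0.007, 0.001, 0.0]
force: [-4.4, 4.0, 13.0]
finger_gap: 0.002
```

Emit:
{"fn": "move_arm", "kwargs": {
  "motion": [
    {"travel": [0, 0, 35], "delta_rot": [0, 0, 0], "grip": 0},
    {"travel": [0, 0, 75], "delta_rot": [0, 0, 0], "grip": 0},
    {"travel": [0, 20, 110], "delta_rot": [0, 0, 0], "grip": 0},
    {"travel": [0, 50, 135], "delta_rot": [0, 0, 0], "grip": 0},
    {"travel": [0, 88, 145], "delta_rot": [0, 0, 0], "grip": 0},
    {"travel": [1, 126, 150], "delta_rot": [0, 0, 0], "grip": 0},
    {"travel": [2, 164, 150], "delta_rot": [0, 0, 0], "grip": 0},
    {"travel": [3, 202, 150], "delta_rot": [0, 0, 0], "grip": 0},
    {"travel": [3.5, 240, 150], "delta_rot": [0, 0, 0], "grip": 0},
    {"travel": [3.5, 270, 150], "delta_rot": [0, 0, 0], "grip": 0},
    {"travel": [3.5, 281, 150], "delta_rot": [0, 0, 0], "grip": 0},
    {"travel": [3.5, 281, 150], "delta_rot": [0, 0, 0], "grip": 0}
  ]
}}

```text
time: 32.22
tool_pos: [0.6102, 0.0195, 0.2284]
ee_rot: [1.0, -0.006, 0.0, -0.0]
force: [-0.5, -0.5, -0.2]
finger_gap: 0.007
```

```bash
python3 look.py scene s24
python3 - <<'E'
import cv2
a=cv2.imread('pics/s24.png');cv2.imwrite('pics/s24c.png',cv2.resize(a[120:320,100:320],None,fx=3,fy=3,interpolation=cv2.INTER_CUBIC))
E
```

```text
[0.6102 0.0176 0.2285] [ 1.0e+00 -6.6e-03  0.0e+00  4.0e-04] t 32.2667 gap mm 0.6 [ 0.  -0.3  0.6] q [-0.03  0.12  1.19 -0.    1.83 -0.01]
```

View pics/s24c.png

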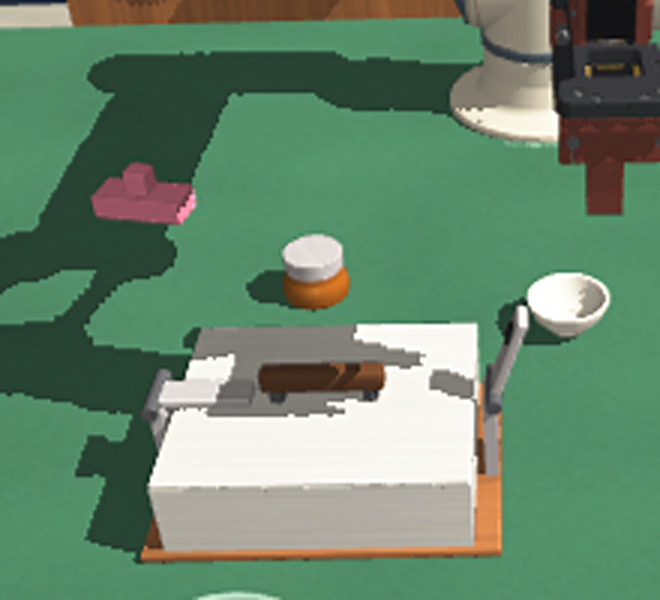

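Emit:
{"fn": "move_arm", "kwargs": {
  "motion": [
    {"travel": [0, 0, -35], "delta_rot": [0, 0, 0], "grip": 0},
    {"travel": [0, 0, -70], "delta_rot": [0, 0, 0], "grip": 0},
    {"travel": [0, 0, -98], "delta_rot": [0, 0, 0], "grip": 0},
    {"travel": [0, 0, -108], "delta_rot": [0, 0, 0], "grip": 0},
    {"travel": [0, 0, -108], "delta_rot": [0, 0, 0], "grip": 0},
    {"travel": [0, 0, -108], "delta_rot": [0, 0, 0], "grip": 0}
  ]
}}

```text
time: 32.77
tool_pos: [0.6104, 0.0158, 0.1213]
ee_rot: [1.0, -0.008, 0.0, 0.0]
force: [1.2, 0.1, 0.7]
finger_gap: 0.008
```

Emit:
{"fn": "move_arm", "kwargs": {
  "motion": [
    {"travel": [0, -20, -2], "delta_rot": [0, 0, 0], "grip": 0},
    {"travel": [0, -35, -2], "delta_rot": [0, 0, 0], "grip": 0},
    {"travel": [0, -43, 1], "delta_rot": [0, 0, 0], "grip": 0},
    {"travel": [0, -51, 4], "delta_rot": [0, 0, 0], "grip": 0},
    {"travel": [0, -60, 6], "delta_rot": [0, 0, 0], "grip": 0},
    {"travel": [0, -68, 6], "delta_rot": [0, 0, 0], "grip": 0},
    {"travel": [0, -77, 4], "delta_rot": [0, 0, 0], "grip": 0},
    {"travel": [0, -85, 1.5], "delta_rot": [0, 0, 0], "grip": 0},
    {"travel": [0, -93, -3], "delta_rot": [0, 0, 0], "grip": 0},
    {"travel": [0, -99, -8.5], "delta_rot": [0, 0, 0], "grip": 0},
    {"travel": [0, -105, -16], "delta_rot": [0, 0, 0], "grip": 0},
    {"travel": [0, -109, -23], "delta_rot": [0, 0, 0], "grip": 0}
  ]
}}

```text
time: 33.77
tool_pos: [0.61, -0.0926, 0.0966]
ee_rot: [1.0, -0.008, -0.0, 0.0]
force: [0.3, 1.5, 0.9]
finger_gap: 0.01
```

Emit:
{"fn": "move_arm", "kwargs": {
  "motion": [
    {"travel": [0, -3, -5], "delta_rot": [0, 0, 0], "grip": 0},
    {"travel": [0, -3, -9], "delta_rot": [0, 0, 0], "grip": 0},
    {"travel": [0, -3, -13], "delta_rot": [0, 0, 0], "grip": 0},
    {"travel": [0, -3, -16], "delta_rot": [0, 0, 0], "grip": 0},
    {"travel": [0, -3, -16], "delta_rot": [0, 0, 0], "grip": 0}
  ]
}}

```text
time: 34.18
tool_pos: [0.6102, -0.0948, 0.082]
ee_rot: [1.0, -0.007, 0.0, 0.0]
force: [0.0, 0.9, 0.4]
finger_gap: 0.005
```

Emit:
{"fn": "move_arm", "kwargs": {
  "motion": [
    {"travel": [0, 0, -2], "delta_rot": [0, 0, 0], "grip": 0},
    {"travel": [0, 0, -3], "delta_rot": [0, 0, 0], "grip": 0},
    {"travel": [0, 0, -3], "delta_rot": [0, 0, 0], "grip": 0}
  ]
}}

```text
time: 34.43
tool_pos: [0.6104, -0.0947, 0.0817]
ee_rot: [1.0, -0.007, 0.001, 0.0]
force: [-5.3, 0.0, 12.7]
finger_gap: 0.006
```

Emit:
{"fn": "move_arm", "kwargs": {
  "motion": [
    {"travel": [0, 0, 35], "delta_rot": [0, 0, 0], "grip": 0},
    {"travel": [0, 0, 75], "delta_rot": [0, 0, 0], "grip": 0},
    {"travel": [0, 0, 115], "delta_rot": [0, 0, 0], "grip": 0},
    {"travel": [0, 0, 155], "delta_rot": [0, 0, 0], "grip": 0},
    {"travel": [0, -35, 175], "delta_rot": [0, 0, 0], "grip": 0},
    {"travel": [0, -75, 180], "delta_rot": [0, 0, 0], "grip": 0},
    {"travel": [0, -115, 180], "delta_rot": [0, 0, 0], "grip": 0},
    {"travel": [0, -155, 180], "delta_rot": [0, 0, 0], "grip": 0},
    {"travel": [0, -180, 180], "delta_rot": [0, 0, 0], "grip": 0},
    {"travel": [0, -180, 180], "delta_rot": [0, 0, 0], "grip": 0},
    {"travel": [0, -180, 180], "delta_rot": [0, 0, 0], "grip": 0}
  ]
}}

```text
time: 35.35
tool_pos: [0.6099, -0.2758, 0.2575]
ee_rot: [1.0, -0.008, -0.001, -0.001]
force: [-0.5, 0.0, -0.3]
finger_gap: 0.004
```

```bash
python3 look.py scene s25; python3 look.py wrist w25; python3 look.py top t25; python3 ov.py s25 .6083 -.1795 .008 -.9 .6083 -.1795 -.9 120 180 290 310 4; python3 ov.py w25 .6083 -.1795 .008 -.9 .6083 -.1795 -.9 150 0 430 270 2
```

```text
[ 0.6102 -0.2745  0.258 ] [ 1.0e+00 -7.5e-03 -3.0e-04 -5.0e-04] t 35.4 gap mm 0.8 [-0.7  0.9  0.5] q [-0.47  0.3   0.93  0.    1.91 -0.46]
[ 0.6104 -0.2737  0.2585] [ 1.0e+00 -6.9e-03 -0.0e+00 -4.0e-04] t 35.45 gap mm 0.6 [ 0.4  0.3 -0.2] q [-0.47  0.3   0.93  0.    1.91 -0.46]
[ 0.6105 -0.2733  0.2588] [ 1.0e+00 -6.6e-03  1.0e-04 -2.0e-04] t 35.5 gap mm 0.5 [-0.9  0.6  0.1] q [-0.47  0.3   0.93  0.    1.91 -0.46]
```

View pics/s25ov.png

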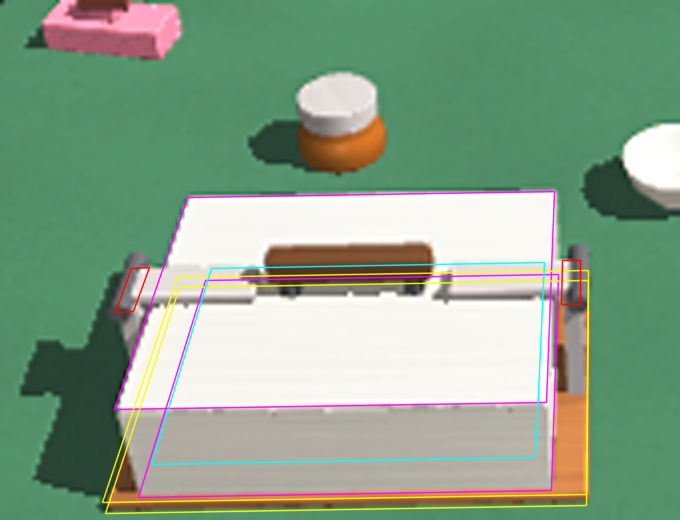

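View pics/w25ov.png

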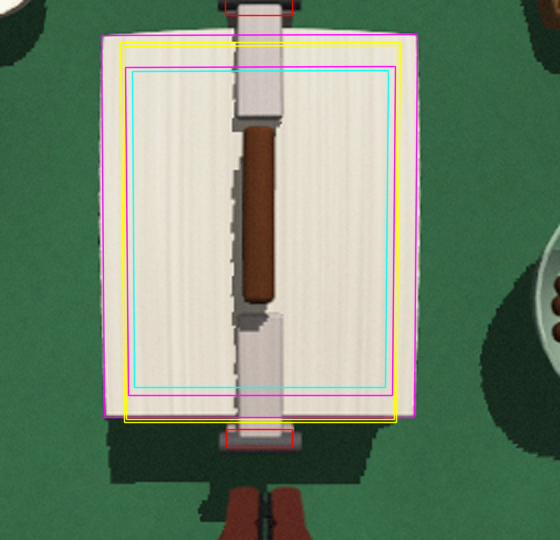

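View pics/s25.png

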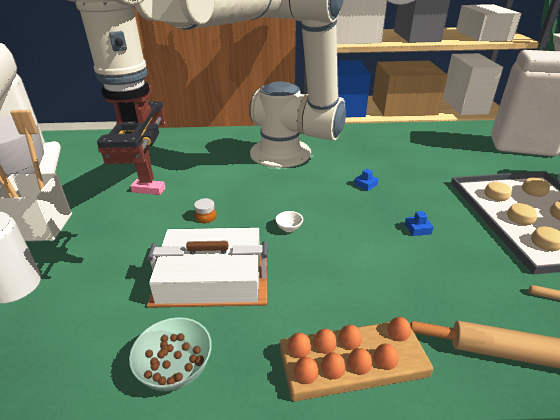

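```bash
python3 -c "
from h import *
print(hand_in())"
```

```text
the job is handed in; nothing more can be done
None
```

The job is handed in at about 35.5 s of the 210 s. Three steel cutters were on the table: one square, one oblong and one round. All three now sit in pockets of their own shape, the cover is seated on the tray and both clamps are down. I left the blue squares and the pink oblong alone.

**Last checks:**
- **Cutters:** The wrist view taken before covering showed all three flat in their pockets. They can't be seen under the cover now.
- **Cover:** When I released it, the measured height matched the calculated seated height (76.0 against 76.1 mm). The seated outline fitted both the scene and wrist images afterwards.
- **Clamps:** Both stopped firmly at the level height, at about 13 N, and look level in the final images. I couldn't read their angles directly.
- **Bystanders:** The jar and bowl stand upright, and I saw no sign that they had moved.
- **Robot:** The gripper is clear of everything.

**One reading that disagreed:** while placing the oblong, the arm pushed back with up to 20 N about 3 mm above the expected seating height. I released it there, and the next picture showed it seated. No other check failed, and I noticed no knocks or grip slips.

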